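# Pin the bracket, release the catch and hold the weld clamp shut

### The job

Pin the bracket that lies in the weld fixture: take the slim pin (not the stout one) from its holder and push it through the hole in the bracket until its shoulder rests flush on the plate. Then flip the safety catch bar up and right over to the far side, and pull the clamp lever towards the fixture's front all the way to its stop, so that the clamp finger comes down on the bracket. The lever springs back, so finish with the gripper still holding it there; leave the pin in and the other things on the bench where they are.

Things in the scene. Friction and masses are not known exactly. Their poses are not given: they have to be found in the camera images.
- slim_pin_grip (a point): centre of the round black knob (20 mm diameter, 35 mm tall) of the slim steel pin, which stands upright in a holder, z up. Under the knob is a shoulder disc 28 mm across, 5 mm thick; its underside lies 22.5 mm below this point. The holder is a fixed grey block 60 x 60 x 22 mm; the shaft stands 16 mm deep in it: lift it straight out. About 0.07 kg
- slim_pin_tip (a point): centre of the foot of the slim pin's shaft, 52.5 mm below the knob's centre. The shaft below the shoulder is 12 mm in diameter and 30 mm long, chamfered at the foot
- stout_pin_grip (a point): centre of the black knob of the stout pin (knob 32 mm diameter, 35 mm tall, shaft 20 mm), in a holder of the same kind; the two holders may be exchanged. It does not fit the hole; leave it alone
- hole (a point): centre of the mouth of the hole (15 mm diameter, chamfered, 34 mm deep) on top of the steel bracket, 40 mm above the bench. Its axes are the fixture's: x away from the front, y left, z up. In them the clamp finger stands raised at y = -0.075, up to 75 mm above the plate, and the bracket's upright flange, 26 mm high, at y = +0.041. The fixture (base 190 x 330 mm) is fixed to the bench
- catch (a joint): angle of the safety catch, rad: 0 lying level across the front of the lever, 1.57 upright, 2.4 its stop, lying over on the far (right, -y) side. It may start a little raised. Stiff enough to stay where it is put (about 1.5 N at its end); while it is down it blocks the lever.
- catch_end (a point): point to grip at the free (left) end of the catch bar, in the middle of its section. The steel bar is 10 mm thick (along the fixture's x) and 14 mm high, 145 mm long from the hinge, this point 130 mm from the hinge; 98 mm above the bench when level.
- catch_hinge (a point): hinge axis of the catch bar, along the fixture's x, at the bar's right end. Opening raises the bar's free end and swings it over to the right (-y)
- lever (a joint): angle of the clamp lever, rad: 0 at rest, leaning 0.45 rad away from the fixture's front (to +x), 0.75 at its stop, leaning 0.30 rad to the front. A spring takes it back: the pull at the grip grows from about 3 N to about 7 N.
- lever_grip (a point): centre of the lever's grip, a level black rubber barrel 36 mm in diameter and 44 mm long along the fixture's y, 125 mm from the lever's hinge; at rest about 168 mm above the bench. It sits on a flat steel stem 10 mm thick. Gripped from above across its diameter (fingers before and behind) it can turn between the fingers as the lever swings
- lever_hinge (a point): axis of the lever's shaft, along the fixture's y, 56 mm above the bench, in the lever's plane. Pulling swings the grip to the fixture's front (-x)
- hammer: bystander: hammer lying on the bench; leave it alone
- brush: bystander: brush lying on the bench; leave it alone
- wrench: bystander: wrench lying on the bench; leave it alone
- offcut: bystander: offcut of steel angle, 90 x 45 x 45 mm; leave it alone
- tin: bystander: closed tin 72 mm diameter, 75 mm tall; leave it alone
- tube: bystander: upright piece of steel tube 48 mm diameter, 70 mm tall; leave it alone
There are look-alikes about, which are no part of the job. What is shaped like the part that bears slim_pin_grip but orange, turquoise or white is not meant.

How it is judged:
By the outcome, as a careful person would: the job done as asked, in the order asked, and still so for the second after the job is handed in, while the arm keeps its last pose, push and grip.
It also fails if it takes over 67 s, if anything falls off the work surface, if the arm or the gripper's body presses on something with over 40 N, if the wrist force passes 120 N, or if a joint passes its speed limit or range.

### The arm

A 6-joint arm with a two-finger parallel gripper is mounted at the origin on the work surface. World frame = base frame: x ahead of the robot, y to its left, z up, the work surface at z = 0. Lengths are in m, angles in rad, forces in N, time in s.
With the tool pointing down it reaches from about 0.3 to 0.85 m from the base axis. Payload 4.2 kg.
Tool frame: the origin (TCP) lies at the very end of the fingers, on their centre line; the grasp point (between the pads) lies 19 mm behind it; z points along the fingers, y is the direction in which the jaws open and shut (so a half turn about z gives the same grasp; the last joint's range is limited). The gripper opens to 91 mm and grips with 3 to 60 N. Pads are 32 mm wide; open, the fingers measure 118 mm over their backs; the gripper's body (76 mm by 178 mm) begins 60 mm behind the grasp point.
Start: joints at [1.295, 0.32, 1.565, -0, 1.257, -0.02], TCP at [0.145, 0.556, 0.214] pointing down, gripper open.
Joint ranges: [-3.11, 3.11], [-0.84, 2.01], [0.21, 2.61], [-1.34, 4.49], [0.05, 2.63], [-2.56, 2.56]. Speed limits (rad/s): [2.57, 2.57, 3.14, 3.14, 3.14, 3.14].

### API

Orientations are given as a 3x3 rotation matrix whose columns are the frame's x, y, z axes.
In Python, from rig import arm gives the robot as it stands. The module is installed in compiled form; this text tells all that it offers.
- The arm moves only by the tool apply_moves, never from a script. Its argument "moves" is a list of rows, each an object with "dp": the shift along the world's x, y, z in mm, a list of three; "turn": the turn, a rotation vector about the world's x, y, z in degrees, a list of three; "gripper": the opening, from 0 (shut) to 1 (fully open). In form: [{"dp": [tx, ty, tz], "turn": [wx, wy, wz], "gripper": gripper}, ...]. A call has 1 to 5 rows; each row is the pose to reach, as a shift and turn from the pose commanded when the call began; what a row does not reach only later rows make up. A row lasts 1/10 s, in which the tool goes at most 50 mm and 8.59 degrees, less where a joint would pass 70% of its speed; a pose out of reach is approached as far as the arm can. A call with a gripper value outside its range is refused whole. The fingers move at their own pace and stop on an object; "squeeze" is the grip in N (left out, the last holds). Time passes only in rows, so rows that repeat a pose let the fingers close. It gives the time, the measured TCP pose, the force and the opening at its end, in the units of the state.
- arm.observe(): the state, without advancing time (a new reading comes with each control period).
- arm.grab_frame(name): name is "scene" or "top" or "wrist"; returns a dict with "color" (420x560x3 uint8, red, green, blue), "intrinsics" (3x3 intrinsics, pixels), "k1" (the pictures are not rectified: a ray, as slopes to the right and down, at radius r is drawn at 1 + k1 r^2 times it, then the intrinsics apply), "world_from_camera" (4x4, takes a point from camera to world coordinates); the wrist camera has in their place "T_tool_cam" (4x4, takes a point from camera to tool coordinates, whose origin is the TCP and whose axes are the flange's). Camera axes: x right, y up, looking along -z (the intrinsics and any distortion apply to the point x, -y, -z); pixel columns grow to the right and rows downward; lengths in m; the calibration is good to about 2 mm. A picture is of the moment at which its call begins: read the wrist's pose just before it. There is no depth.
- arm.hand_in(): hands the job in, once; it reports no verdict.
Trained networks look in a picture, given as the dict that the camera call returned (one of the last four; its "shot" number tells which), for a name from the list of things; names that differ only in an ending like _2 or _b are one class to them, and where a whole thing is asked for, a point or a joint stands for the part that bears it (a point fixed in the world has none). Each returns a list of dicts, best first, with "p" (0 to 1); they miss things now and then, are a little off and sometimes report something else, mostly with a low value. They report only what shows in the picture. A call takes as long as a camera call. They do not tell look-alikes from the thing itself.
- arm.look_for(picture, thing): "location" ([x, y, z] in m, in the coordinates of the camera as it stood for that picture, good to about 4 mm: the middle of the surface that is visible of it).
- arm.silhouettes(picture, thing): "region" (420x560 bool, what is visible of it).
- arm.spot_point(picture, thing): "location" ([x, y, z] in m, in the coordinates of the camera as it stood for that picture, good to about 4 mm: a listed point, or the origin of a listed thing).
The state is a dict: "time_s": time; "joint_positions": joint angles; "qvel": joint speeds; "effort": joint torques, N m; "tool_pos": TCP position; "eef_rot": TCP orientation; "contact_force": force on the tool from outside, world axes, zero at the start; "torque": the same for the moment, N m; "opening": opening from 0.0 (shut) to 1.0 (fully open).
Only numpy, scipy, OpenCV 4.12 (cv2) and the standard library are available. Lean on these libraries where they do the work, as an engineer would, in place of code of your own. Each camera call takes 0.05 s, during which the arm holds its last target.

## Working session

There is one attempt and no reset: what is moved stays moved. The work goes in short steps, Python scripts to look and compute and a tool call to move; the robot and the scene stay as the last step left them, time stands still between calls to the robot, and variables do not carry over. Pictures are saved under pics/ and viewed, and the job is handed in when it is done.

Besides the shell and the picture viewer there is one more tool, called after ">>>" in YAML: its name, and indented under it one key for each argument. apply_moves: Moves the arm, as the interface text tells. Its arguments: {"type":"object","properties":{"moves":{"type":"array","items":{"type":"object","properties":{"dp":{"type":"array","items":{"type":"number"}},"turn":{"type":"array","items":{"type":"number"}},"gripper":{"type":"number"}}}},"squeeze":{"type":"number"}},"required":["moves"]}

```bash
mkdir -p pics; ls; cat > h.py <<'E'
import numpy as np, cv2
from rig import arm
def grab(name):
    s=arm.observe(); f=arm.grab_frame(name)
    if 'world_from_camera' in f: T=np.array(f['world_from_camera'])
    else:
        W=np.eye(4); W[:3,:3]=s['eef_rot']; W[:3,3]=s['tool_pos']; T=W@np.array(f['T_tool_cam'])
    return f,T
def save(f,n,crop=None,scale=1):
    im=cv2.cvtColor(f['color'],cv2.COLOR_RGB2BGR)
    if crop: x0,y0,x1,y1=crop; im=im[y0:y1,x0:x1]
    im=cv2.resize(im,None,fx=scale,fy=scale,interpolation=cv2.INTER_CUBIC)
    cv2.imwrite('pics/'+n+'.png',im)
def w(T,p): return (T[:3,:3]@np.array(p)+T[:3,3])
def px(f,T,P):
    p=T[:3,:3].T@(np.array(P)-T[:3,3]); a=np.array([p[0],-p[1]])/-p[2]; a=a*(1+f['k1']*(a@a))
    K=np.array(f['intrinsics']); return np.array([K[0,0]*a[0]+K[0,2],K[1,1]*a[1]+K[1,2]])
def atz(f,T,uv,z):
    K=np.array(f['intrinsics']); d=np.array([(uv[0]-K[0,2])/K[0,0],(uv[1]-K[1,2])/K[1,1]]); a=d.copy()
    for _ in range(20): a=d/(1+f['k1']*(a@a))
    r=T[:3,:3]@np.array([a[0],-a[1],-1]); return T[:3,3]+r*(z-T[2,3])/r[2]
def rep(f,T,name,fn='spot_point',n=3):
    for d in getattr(arm,fn)(f,name)[:n]:
        P=w(T,d['location']); print(name,fn,round(d['p'],2),P.round(4),px(f,T,P).round(0))
E
python3 - <<'E'
from h import *
np.set_printoptions(suppress=True)
s=arm.observe(); print(s['time_s'],s['tool_pos'],s['eef_rot'],s['contact_force'])
for n in ['scene','top','wrist']:
    f,T=grab(n); save(f,n+'0'); print(n,T.round(3).tolist(),f['k1'],np.array(f['intrinsics'])[0])
    for t in ['slim_pin_grip','slim_pin_tip','stout_pin_grip','hole','catch_end','catch_hinge','lever_grip','lever_hinge']: rep(f,T,t)
print(arm.observe()['time_s'])
E
```

```text
pics
0.0 [0.14534929 0.55581196 0.21312847] [[-0.9674665   0.25299873 -0.00046593]
 [ 0.25299916  0.96746509 -0.00165362]
 [ 0.0000324  -0.0017177  -0.99999852]] [-0.35249342 -1.22748094  0.41776806]
scene [[-0.07, -0.617, 0.784, 1.333], [0.998, -0.038, 0.059, 0.05], [-0.007, 0.786, 0.618, 0.708], [0.0, 0.0, 0.0, 1.0]] -0.01737268891734986 [389.47014451   0.         279.52839006]
slim_pin_grip spot_point 0.56 [ 0.6876 -0.3146  0.0511] [149. 251.]
slim_pin_grip spot_point 0.55 [ 0.5993 -0.3121  0.0577] [161. 225.]
slim_pin_grip spot_point 0.54 [ 0.594  -0.399   0.0525] [129. 224.]
slim_pin_tip spot_point 0.59 [ 0.5943 -0.4015  0.0035] [133. 238.]
slim_pin_tip spot_point 0.55 [ 0.6725 -0.4038 -0.0018] [121. 260.]
slim_pin_tip spot_point 0.55 [ 0.7554 -0.1552 -0.0039] [211. 291.]
stout_pin_grip spot_point 0.75 [ 0.4932 -0.2712  0.0565] [187. 201.]
stout_pin_grip spot_point 0.54 [ 0.7532 -0.155  -0.0018] [211. 290.]
hole spot_point 0.92 [0.4819 0.2601 0.0405] [379. 210.]
catch_end spot_point 0.76 [0.5526 0.1458 0.0982] [341. 208.]
catch_hinge spot_point 0.84 [0.5455 0.0124 0.0999] [288. 
[... 764 characters left out ...]
.0602] [368. 240.]
hole spot_point 0.61 [0.4805 0.2627 0.0404] [182. 242.]
hole spot_point 0.31 [ 0.5983 -0.3117  0.059 ] [384. 206.]
catch_end spot_point 0.5 [0.5463 0.1476 0.1021] [221. 217.]
catch_end spot_point 0.25 [ 0.4957 -0.2683  0.059 ] [369. 241.]
catch_hinge spot_point 0.81 [0.551  0.0235 0.0971] [266. 217.]
catch_hinge spot_point 0.52 [ 0.5169 -0.1625 -0.0012] [330. 236.]
lever_grip spot_point 0.65 [0.5972 0.0552 0.1684] [255. 194.]
lever_hinge spot_point 0.9 [0.5432 0.0578 0.0596] [254. 221.]
wrist [[0.254, -0.935, -0.247, 0.076], [0.967, 0.246, 0.064, 0.575], [0.001, -0.255, 0.967, 0.385], [0.0, 0.0, 0.0, 1.0]] -0.043338501215039266 [304.27164053   0.         283.33420431]
1.35
```

View pics/scene0.png

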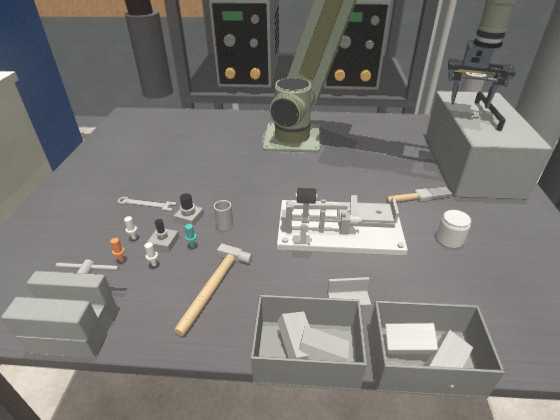

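View pics/top0.png

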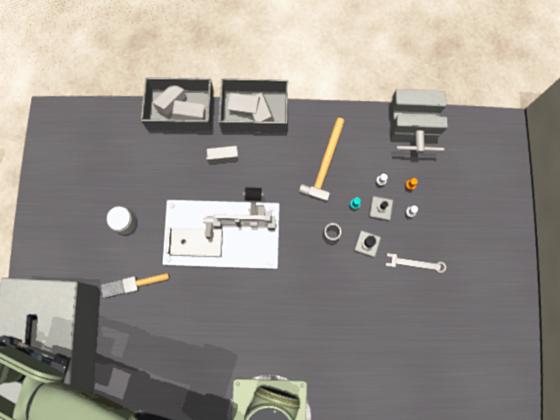

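```bash
python3 - <<'E'
import cv2
a=cv2.imread('pics/scene0.png'); cv2.imwrite('pics/c1.png',cv2.resize(a[190:320,90:280],None,fx=4,fy=4,interpolation=cv2.INTER_CUBIC))
cv2.imwrite('pics/c2.png',cv2.resize(a[150:270,240:430],None,fx=4,fy=4,interpolation=cv2.INTER_CUBIC))
E
```

```text
(no output)
```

View pics/c1.png

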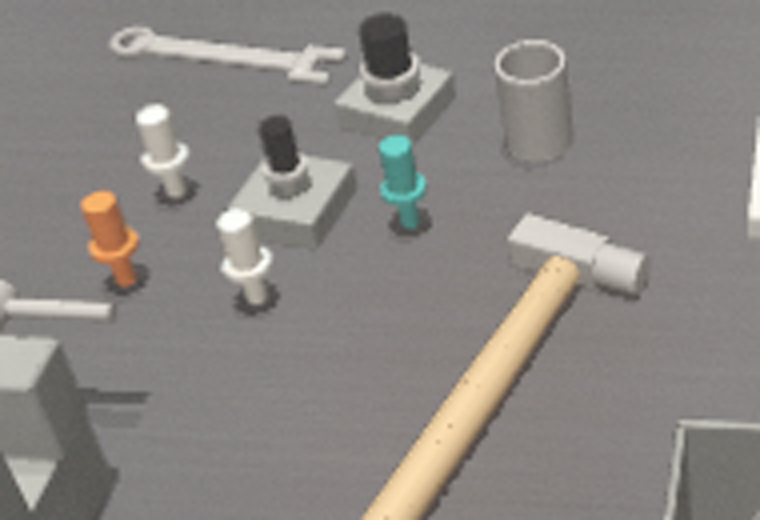

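View pics/c2.png

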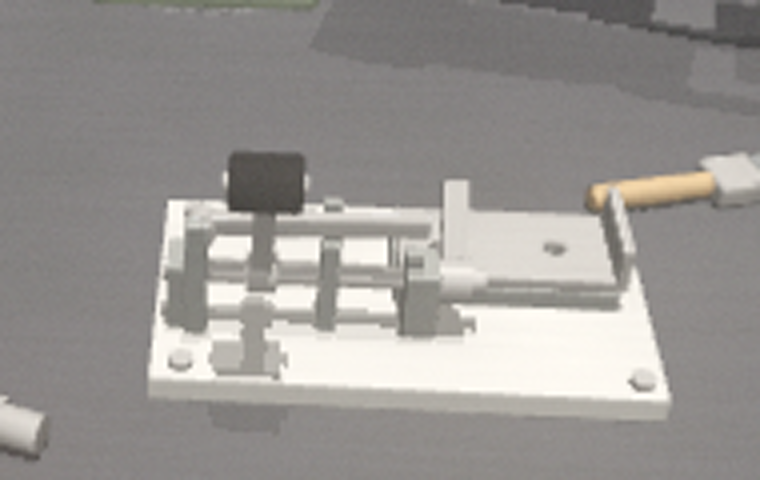

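View pics/wrist0.png

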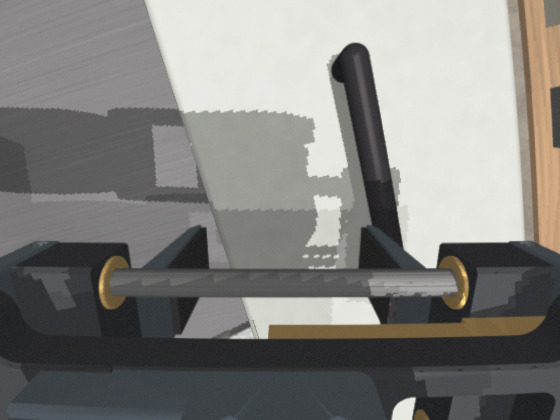

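>>> apply_moves:
  moves:
    - {"dp": [42,-34,3],"turn": [0,0,-8],"gripper": 0.6}
    - {"dp": [84,-68,6],"turn": [0,0,-16],"gripper": 0.6}
    - {"dp": [126,-102,9],"turn": [0,0,-24],"gripper": 0.6}
    - {"dp": [168,-136,12],"turn": [0,0,-32],"gripper": 0.6}
    - {"dp": [200,-170,15],"turn": [0,0,-40],"gripper": 0.6}

```text
time_s: 1.85
tool_pos: [0.3377, 0.3944, 0.2284]
eef_rot: [[-0.574, 0.819, 0.001], [0.819, 0.574, 0.001], [0.0, 0.001, -1.0]]
contact_force: [0.2, 0.5, 0.3]
opening: 0.607
```

>>> apply_moves:
  moves:
    - {"dp": [20,-44,5],"turn": [0,0,-8],"gripper": 0.6}
    - {"dp": [40,-88,10],"turn": [0,0,-16],"gripper": 0.6}
    - {"dp": [60,-130,15],"turn": [0,0,-24],"gripper": 0.6}
    - {"dp": [75,-170,20],"turn": [0,0,-32],"gripper": 0.6}
    - {"dp": [75,-180,25],"turn": [0,0,-35],"gripper": 0.6}

```text
time_s: 2.35
tool_pos: [0.4124, 0.2121, 0.2535]
eef_rot: [[0.002, 1.0, 0.001], [1.0, -0.002, -0.001], [-0.001, 0.001, -1.0]]
contact_force: [-0.2, -0.1, 0.7]
opening: 0.598
```

```bash
python3 - <<'E'
from h import *
np.set_printoptions(suppress=True)
s=arm.observe(); print(s['time_s'],s['tool_pos'],s['eef_rot'])
f,T=grab('wrist'); save(f,'w1'); print(T.round(3))
for t in ['hole','catch_end','catch_hinge','lever_grip','lever_hinge']: rep(f,T,t)
E
```

```text
2.35 [0.41240259 0.2121026  0.25352222] [[ 0.00191845  0.99999764  0.00102065]
 [ 0.99999734 -0.00191714 -0.00128591]
 [-0.00128395  0.00102311 -0.99999865]]
[[ 1.     0.003  0.     0.412]
 [-0.003  0.967  0.256  0.284]
 [ 0.    -0.256  0.967  0.424]
 [ 0.     0.     0.     1.   ]]
hole spot_point 0.67 [0.4802 0.2537 0.0379] [337. 154.]
catch_end spot_point 0.41 [0.5502 0.1451 0.0989] [403. 253.]
lever_grip spot_point 0.46 [0.5511 0.1456 0.1012] [404. 253.]
```

View pics/w1.png

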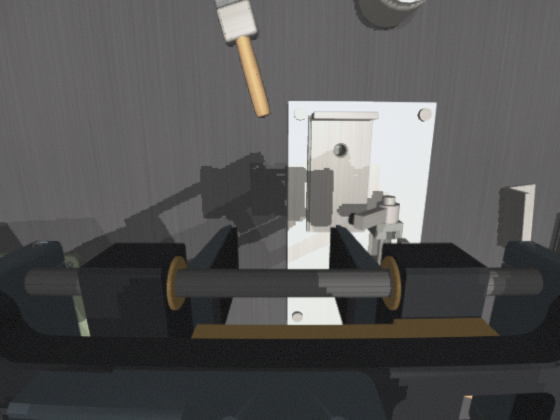

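```bash
python3 - <<'E'
import cv2
from h import *
a=cv2.imread('pics/w1.png'); cv2.imwrite('pics/w1c.png',cv2.resize(a[90:330,270:450],None,fx=3,fy=3,interpolation=cv2.INTER_CUBIC)[:600])
f,T=grab('wrist'); 
for uv in [(340,149.5)]: print(atz(f,T,uv,.04))
for uv in [(289,102),(435,102),(288,240),(288,322)]: print(uv,atz(f,T,uv,.012))
f,T=grab('top'); rep(f,T,'hole'); save(f,'top1c',(150,180,300,280),5)
g,S=grab('scene'); rep(g,S,'hole')
E
```

```text
[0.48041479 0.26460056 0.04      ]
(289, 102) [0.41678444 0.32261659 0.012     ]
(435, 102) [0.60657208 0.32548798 0.012     ]
(288, 240) [0.41759275 0.13416708 0.012     ]
(288, 322) [ 0.41917023 -0.00211111  0.012     ]
hole spot_point 0.77 [0.4811 0.2615 0.0382] [183. 242.]
hole spot_point 0.72 [0.4813 0.2578 0.0454] [379. 209.]
hole spot_point 0.21 [0.7567 0.1624 0.0045] [349. 297.]
```

View pics/w1c.png

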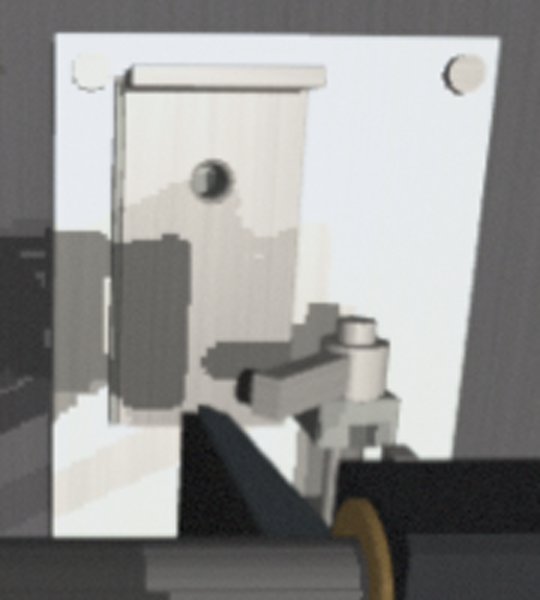

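View pics/top1c.png

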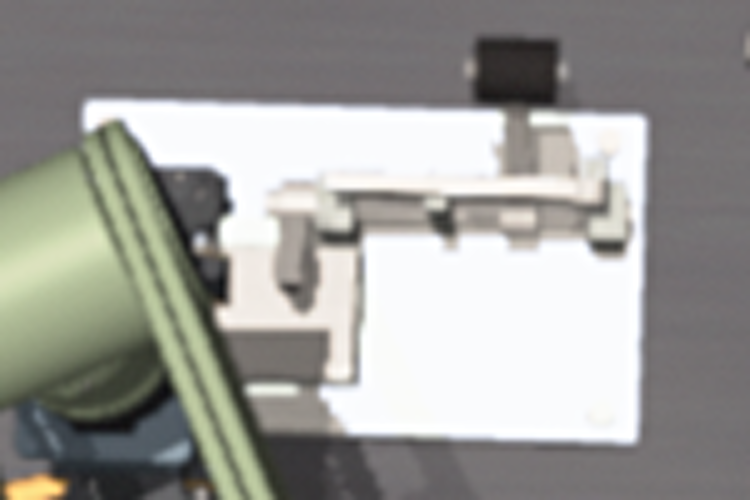

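>>> apply_moves:
  moves:
    - {"dp": [14,-46,0],"turn": [0,0,0],"gripper": 0.6}
    - {"dp": [28,-92,0],"turn": [0,0,0],"gripper": 0.6}
    - {"dp": [42,-138,0],"turn": [0,0,0],"gripper": 0.6}
    - {"dp": [56,-184,0],"turn": [0,0,0],"gripper": 0.6}
    - {"dp": [70,-230,0],"turn": [0,0,0],"gripper": 0.6}

```text
time_s: 3.4
tool_pos: [0.4815, -0.016, 0.2532]
eef_rot: [[-0.007, 1.0, 0.001], [1.0, 0.007, 0.0], [0.0, 0.001, -1.0]]
contact_force: [0.8, 0.3, 0.3]
opening: 0.598
```

>>> apply_moves:
  moves:
    - {"dp": [14,-46,0],"turn": [0,0,0],"gripper": 0.6}
    - {"dp": [28,-92,0],"turn": [0,0,0],"gripper": 0.6}
    - {"dp": [42,-138,0],"turn": [0,0,0],"gripper": 0.6}
    - {"dp": [56,-184,-5],"turn": [0,0,0],"gripper": 0.6}
    - {"dp": [70,-230,-10],"turn": [0,0,0],"gripper": 0.6}

```text
time_s: 3.9
tool_pos: [0.5518, -0.2462, 0.243]
eef_rot: [[-0.006, 1.0, 0.001], [1.0, 0.006, 0.0], [0.0, 0.001, -1.0]]
contact_force: [0.1, 0.6, 0.7]
opening: 0.601
```

>>> apply_moves:
  moves:
    - {"dp": [16,-44,-10],"turn": [0,0,0],"gripper": 0.6}
    - {"dp": [32,-88,-20],"turn": [0,0,0],"gripper": 0.6}
    - {"dp": [48,-122,-30],"turn": [0,0,0],"gripper": 0.6}
    - {"dp": [48,-122,-30],"turn": [0,0,0],"gripper": 0.6}

```text
time_s: 4.3
tool_pos: [0.5996, -0.3701, 0.2091]
eef_rot: [[-0.003, 1.0, -0.003], [1.0, 0.003, 0.001], [0.001, -0.003, -1.0]]
contact_force: [-0.4, 1.5, 0.7]
opening: 0.599
```

```bash
python3 - <<'E'
from h import *
np.set_printoptions(suppress=True)
s=arm.observe(); print(s['time_s'],s['tool_pos'],s['eef_rot'])
f,T=grab('wrist'); save(f,'w2')
for t in ['slim_pin_grip','slim_pin_tip','stout_pin_grip']: rep(f,T,t)
f,T=grab('scene'); rep(f,T,'slim_pin_grip',n=5)
E
```

```text
4.3 [ 0.59961551 -0.37013323  0.20909116] [[-0.00312708  0.9999902  -0.00313356]
 [ 0.99999488  0.00312918  0.00066697]
 [ 0.00067677 -0.00313146 -0.99999487]]
slim_pin_grip spot_point 0.92 [ 0.6099 -0.2333  0.0541] [295.  62.]
slim_pin_grip spot_point 0.86 [ 0.6011 -0.3157  0.0599] [286. 147.]
slim_pin_grip spot_point 0.81 [ 0.6793 -0.3139  0.0572] [361. 145.]
slim_pin_tip spot_point 0.98 [ 0.6828 -0.3149 -0.0009] [352. 144.]
slim_pin_tip spot_point 0.97 [ 0.6735 -0.4076  0.    ] [341. 216.]
slim_pin_tip spot_point 0.64 [ 0.6085 -0.2342  0.0041] [292.  72.]
stout_pin_grip spot_point 0.73 [ 0.4957 -0.2732  0.0588] [182. 104.]
slim_pin_grip spot_point 0.78 [ 0.6745 -0.3998  0.053 ] [116. 245.]
slim_pin_grip spot_point 0.7 [ 0.6907 -0.314   0.0546] [148. 251.]
slim_pin_grip spot_point 0.68 [ 0.5922 -0.3992  0.0552] [129. 222.]
slim_pin_grip spot_point 0.58 [ 0.6168 -0.2371  0.0544] [188. 232.]
slim_pin_grip spot_point 0.53 [ 0.6023 -0.3136  0.059 ] [160. 225.]
```

View pics/w2.png

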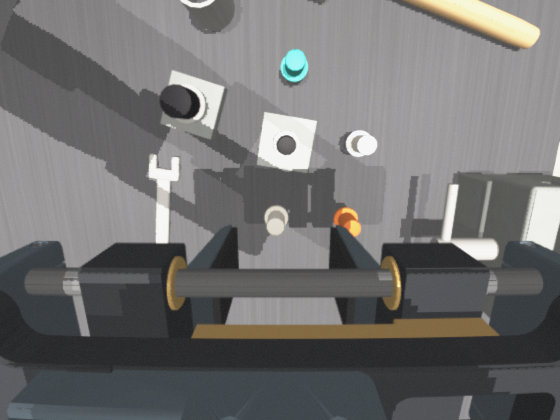

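```bash
python3 - <<'E'
from h import *
f,T=grab('wrist'); save(f,'w2c',(230,90,340,190),6)
print(atz(f,T,(286,145.5),.076))
im=f['color'].astype(int).sum(2); m=(im[120:165,265:307]<130); ys,xs=np.nonzero(m); print(xs.min()+265,xs.max()+265,ys.min()+120,ys.max()+120,xs.mean()+265,ys.mean()+120)
E
```

```text
[ 0.60133148 -0.30892189  0.076     ]Traceback (most recent call last):
  File "<stdin>", line 4, in <module>
    return umr_minimum(a, axis, None, out, keepdims, initial, where)
ValueError: zero-size array to reduction operation minimum which has no identity
```

View pics/w2c.png

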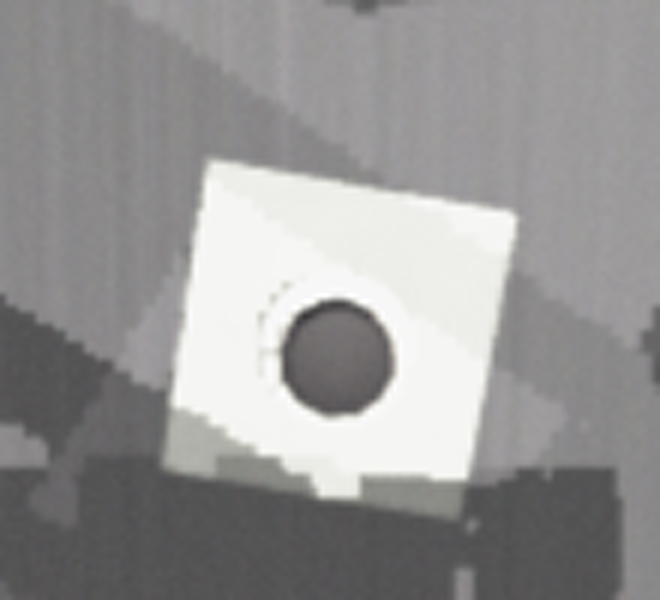

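>>> apply_moves:
  moves:
    - {"dp": [1.5,30,0],"turn": [0,0,0],"gripper": 0.5}
    - {"dp": [1.5,57,-20],"turn": [0,0,0],"gripper": 0.5}
    - {"dp": [1.5,57,-60],"turn": [0,0,0],"gripper": 0.5}
    - {"dp": [1.5,57,-100],"turn": [0,0,0],"gripper": 0.5}
    - {"dp": [1.5,57,-115],"turn": [0,0,0],"gripper": 0.5}

```text
time_s: 5.15
tool_pos: [0.5985, -0.307, 0.0949]
eef_rot: [[-0.008, 1.0, -0.005], [1.0, 0.008, 0.003], [0.003, -0.005, -1.0]]
contact_force: [-0.5, 0.5, -0.8]
opening: 0.501
```

```bash
python3 - <<'E'
from h import *
s=arm.observe();print(s['time_s'],s['tool_pos'],s['contact_force'])
f,T=grab('wrist'); save(f,'w3'); rep(f,T,'slim_pin_grip'); print(px(f,T,s['tool_pos']))
E
```

```text
5.15 [ 0.59846236 -0.30700574  0.09489963] [-0.45603104  0.4816791  -0.76091731]
slim_pin_grip spot_point 0.93 [ 0.6799 -0.3165  0.0562] [394. 245.]
slim_pin_grip spot_point 0.89 [ 0.5911 -0.3945  0.0533] [274. 332.]
slim_pin_grip spot_point 0.87 [ 0.6074 -0.2329  0.0535] [298. 126.]
[283.76307769 252.4228544 ]
```

View pics/w3.png

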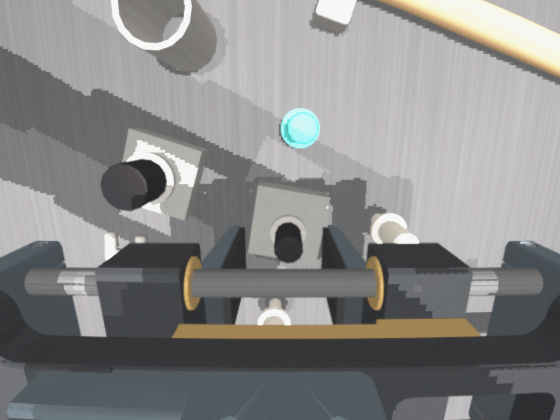

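```bash
python3 - <<'E'
from h import *
f,T=grab('wrist'); save(f,'w3c',(230,170,350,300),5)
s=arm.observe();print(s['time_s'],s['tool_pos'],s['contact_force'])
print(atz(f,T,(288.5,254),.076),atz(f,T,(288.5,234),.036), )
E
```

```text
5.3 [ 0.60034182 -0.30851718  0.09803608] [-0.22327206  0.19712317  0.8184378 ]
[ 0.6021987  -0.31709476  0.076     ] [ 0.60263984 -0.3168194   0.036     ]
```

View pics/w3c.png

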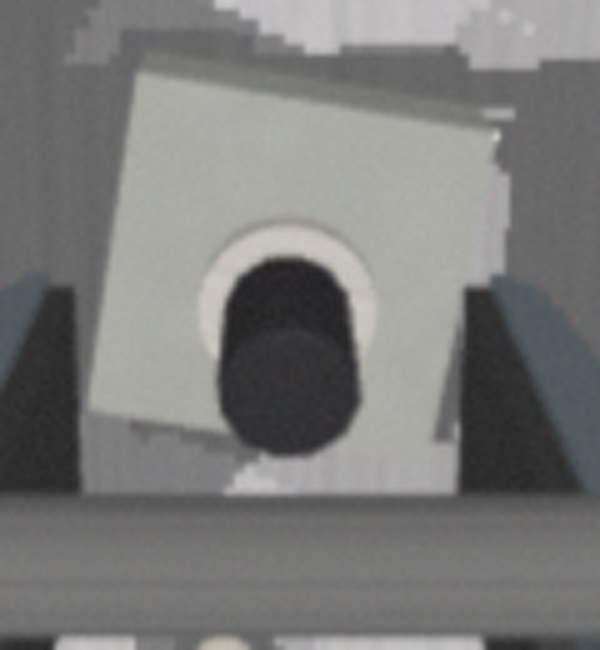

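```bash
python3 - <<'E'
from h import *
f,T=grab('wrist')
s=arm.observe();print(s['time_s'],s['tool_pos'],s['qvel'].round(4) if hasattr(s['qvel'],'round') else s['qvel'])
print(atz(f,T,(287.8,248.6),.076) )
E
```

```text
5.35 [ 0.60124404 -0.30924211  0.09948921] [-0.0051 -0.0149 -0.0296  0.0012 -0.0015  0.0015]
[ 0.60311804 -0.31497929  0.076     ]
```

>>> apply_moves:
  moves:
    - {"dp": [0,0,0],"turn": [0,0,0],"gripper": 0.5}
    - {"dp": [0,0,0],"turn": [0,0,0],"gripper": 0.5}
    - {"dp": [0,0,0],"turn": [0,0,0],"gripper": 0.5}

```text
time_s: 5.65
tool_pos: [0.6012, -0.3098, 0.0995]
eef_rot: [[-0.006, 1.0, 0.002], [1.0, 0.006, -0.001], [-0.001, 0.002, -1.0]]
contact_force: [0.6, 0.5, -0.4]
opening: 0.501
```

```bash
python3 - <<'E'
from h import *
s=arm.observe();print(s['time_s'],s['tool_pos'],np.array(s['qvel']).round(4))
f,T=grab('wrist'); save(f,'w4c',(230,170,350,300),5)
E
```

```text
5.65 [ 0.60117939 -0.30976097  0.09945805] [ 0.0006  0.0073  0.0086  0.     -0.0017 -0.0008]
```

View pics/w4c.png

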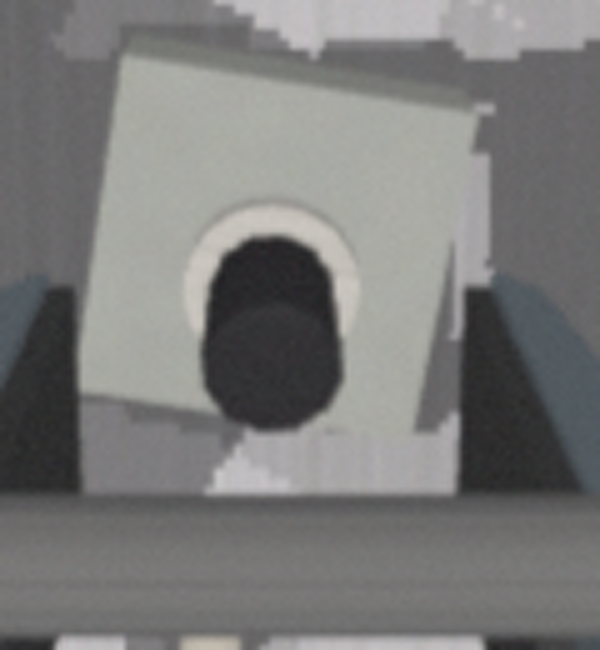

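```bash
python3 - <<'E'
from h import *
s=arm.observe()
f,T=grab('wrist'); print(s['tool_pos'],atz(f,T,(284.4,243.2),.076),atz(f,T,(284.4,226.5),.041),px(f,T,s['tool_pos']))
E
```

```text
[ 0.60099161 -0.30967492  0.09911284] [ 0.60149001 -0.31269195  0.076     ] [ 0.60163287 -0.31218452  0.041     ] [283.76434321 252.41997901]
```

>>> apply_moves:
  moves:
    - {"dp": [0.5,-2.7,-25],"turn": [0,0,0],"gripper": 0.5}
    - {"dp": [0.5,-2.7,-45],"turn": [0,0,0],"gripper": 0.5}
    - {"dp": [0.5,-2.7,-53],"turn": [0,0,0],"gripper": 0.5}
    - {"dp": [0.5,-2.7,-53],"turn": [0,0,0],"gripper": 0.5}
    - {"dp": [0.5,-2.7,-53],"turn": [0,0,0],"gripper": 0.5}

```text
time_s: 6.25
tool_pos: [0.6017, -0.3125, 0.0459]
eef_rot: [[-0.006, 1.0, 0.001], [1.0, 0.006, -0.001], [-0.001, 0.001, -1.0]]
contact_force: [-0.6, 0.2, -0.5]
opening: 0.498
```

>>> apply_moves:
  moves:
    - {"dp": [0,0,0],"turn": [0,0,0],"gripper": 0.1}
    - {"dp": [0,0,0],"turn": [0,0,0],"gripper": 0.0}
    - {"dp": [0,0,0],"turn": [0,0,0],"gripper": 0.0}
    - {"dp": [0,0,0],"turn": [0,0,0],"gripper": 0.0}
  squeeze: 30

```text
time_s: 6.65
tool_pos: [0.6014, -0.3123, 0.0457]
eef_rot: [[-0.006, 1.0, 0.001], [1.0, 0.006, -0.0], [-0.0, 0.001, -1.0]]
contact_force: [-0.4, 0.3, 1.4]
opening: 0.21
```

>>> apply_moves:
  moves:
    - {"dp": [0,0,8],"turn": [0,0,0],"gripper": 0.0}
    - {"dp": [0,0,20],"turn": [0,0,0],"gripper": 0.0}
    - {"dp": [0,0,50],"turn": [0,0,0],"gripper": 0.0}
    - {"dp": [0,0,90],"turn": [0,0,0],"gripper": 0.0}
    - {"dp": [0,0,130],"turn": [0,0,0],"gripper": 0.0}

```text
time_s: 7.15
tool_pos: [0.6006, -0.3119, 0.1772]
eef_rot: [[-0.006, 1.0, -0.001], [1.0, 0.006, 0.0], [0.0, -0.001, -1.0]]
contact_force: [1.1, -0.7, -0.4]
opening: 0.212
```

>>> apply_moves:
  moves:
    - {"dp": [0,5,40],"turn": [0,0,0],"gripper": 0.0}
    - {"dp": [-5,45,64],"turn": [0,0,0],"gripper": 0.0}
    - {"dp": [-15,90,64],"turn": [0,0,0],"gripper": 0.0}
    - {"dp": [-28,136,64],"turn": [0,0,0],"gripper": 0.0}
    - {"dp": [-42,182,64],"turn": [0,0,0],"gripper": 0.0}

```text
time_s: 7.65
tool_pos: [0.5583, -0.1285, 0.2404]
eef_rot: [[-0.005, 1.0, 0.001], [1.0, 0.005, 0.0], [0.0, 0.001, -1.0]]
contact_force: [0.6, 0.7, 0.2]
opening: 0.212
```

```bash
python3 - <<'E'
from h import *
s=arm.observe();print(s['time_s'],s['tool_pos'],s['opening'])
f,T=grab('wrist'); save(f,'w5'); 
f,T=grab('scene'); save(f,'s5')
E
```

```text
7.65 [ 0.55825545 -0.12852955  0.24040068] 0.2115251765141476
```

View pics/w5.png

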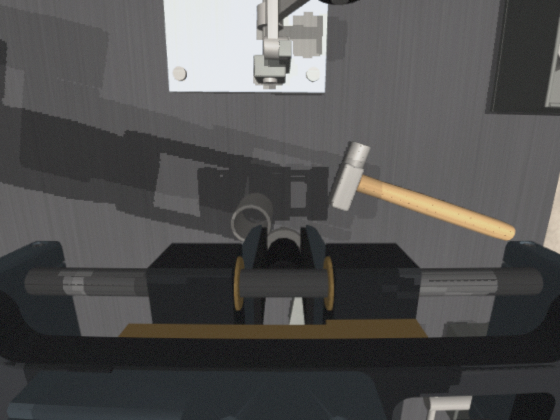

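View pics/s5.png

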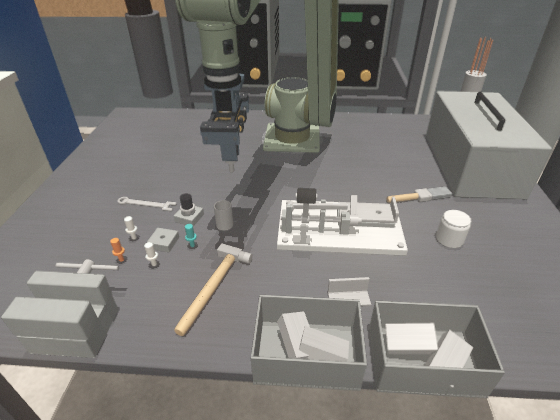

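>>> apply_moves:
  moves:
    - {"dp": [-14,45,5],"turn": [0,0,0],"gripper": 0.0}
    - {"dp": [-28,90,5],"turn": [0,0,0],"gripper": 0.0}
    - {"dp": [-42,135,5],"turn": [0,0,0],"gripper": 0.0}
    - {"dp": [-56,180,5],"turn": [0,0,0],"gripper": 0.0}
    - {"dp": [-70,225,5],"turn": [0,0,0],"gripper": 0.0}

```text
time_s: 8.25
tool_pos: [0.4887, 0.0958, 0.2452]
eef_rot: [[-0.005, 1.0, 0.001], [1.0, 0.005, -0.0], [-0.0, 0.001, -1.0]]
contact_force: [1.0, 1.1, -1.9]
opening: 0.211
```

>>> apply_moves:
  moves:
    - {"dp": [-4,45,0],"turn": [0,0,0],"gripper": 0.0}
    - {"dp": [-8,90,0],"turn": [0,0,0],"gripper": 0.0}
    - {"dp": [-8,120,0],"turn": [0,0,0],"gripper": 0.0}
    - {"dp": [-8,120,0],"turn": [0,0,0],"gripper": 0.0}
    - {"dp": [-8,120,0],"turn": [0,0,0],"gripper": 0.0}

```text
time_s: 8.75
tool_pos: [0.4813, 0.2146, 0.2446]
eef_rot: [[-0.007, 1.0, 0.0], [1.0, 0.007, -0.001], [-0.001, 0.0, -1.0]]
contact_force: [-0.3, -0.8, -1.4]
opening: 0.213
```

```bash
python3 - <<'E'
from h import *
s=arm.observe();print(s['time_s'],s['tool_pos'],s['opening'])
f,T=grab('wrist'); save(f,'w6'); rep(f,T,'hole'); rep(f,T,'slim_pin_tip'); rep(f,T,'catch_end')
f,T=grab('scene'); rep(f,T,'slim_pin_tip'); rep(f,T,'slim_pin_grip')
E
```

```text
8.75 [0.48132065 0.21462307 0.244563  ] 0.2126555594161307
hole spot_point 0.6 [0.4797 0.2578 0.0375] [283. 153.]
hole spot_point 0.4 [0.4803 0.2087 0.2608] [282. 274.]
slim_pin_tip spot_point 0.74 [0.4825 0.2094 0.2058] [285. 238.]
slim_pin_tip spot_point 0.76 [ 0.5902 -0.3985  0.0028] [134. 237.]
slim_pin_tip spot_point 0.7 [ 0.685  -0.3166 -0.0019] [153. 265.]
slim_pin_tip spot_point 0.52 [ 0.6732 -0.3975 -0.0007] [123. 260.]
slim_pin_grip spot_point 0.73 [ 0.6715 -0.4006  0.0506] [117. 245.]
slim_pin_grip spot_point 0.69 [ 0.6126 -0.2378  0.0529] [188. 231.]
slim_pin_grip spot_point 0.6 [ 0.5923 -0.4006  0.0558] [128. 222.]
```

View pics/w6.png

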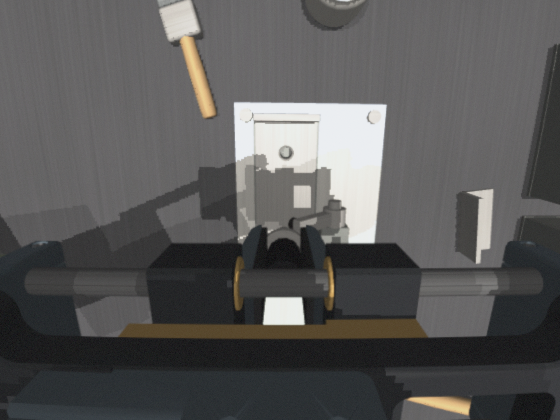

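>>> apply_moves:
  moves:
    - {"dp": [0,30,-20],"turn": [0,0,0],"gripper": 0.0}
    - {"dp": [0,47,-60],"turn": [0,0,0],"gripper": 0.0}
    - {"dp": [0,47,-100],"turn": [0,0,0],"gripper": 0.0}
    - {"dp": [0,47,-137],"turn": [0,0,0],"gripper": 0.0}
    - {"dp": [0,47,-137],"turn": [0,0,0],"gripper": 0.0}

```text
time_s: 9.6
tool_pos: [0.4777, 0.2597, 0.1026]
eef_rot: [[-0.006, 1.0, -0.01], [1.0, 0.006, -0.005], [-0.005, -0.01, -1.0]]
contact_force: [-0.6, -0.7, -1.1]
opening: 0.215
```

>>> apply_moves:
  moves:
    - {"dp": [0,0,0],"turn": [0,0,0],"gripper": 0.0}
    - {"dp": [0,0,0],"turn": [0,0,0],"gripper": 0.0}

```text
time_s: 9.8
tool_pos: [0.4829, 0.2624, 0.1095]
eef_rot: [[-0.005, 1.0, 0.004], [1.0, 0.005, 0.002], [0.002, 0.004, -1.0]]
contact_force: [-0.1, -0.3, -1.2]
opening: 0.211
```

```bash
python3 - <<'E'
from h import *
s=arm.observe();print(s['time_s'],s['tool_pos'],s['opening'])
f,T=grab('wrist'); save(f,'w7c',(230,130,350,280),4); P=s['tool_pos']; print([px(f,T,np.array(P)-[0,0,d]) for d in (0,.0397,.067)], px(f,T,[.481,.262,.04])); rep(f,T,'hole')
f,T=grab('scene'); save(f,'s7c',(320,150,440,260),5); print([px(f,T,np.array(P)-[0,0,d]) for d in (0,.0397,.067)], px(f,T,[.481,.262,.04]));rep(f,T,'hole');rep(f,T,'slim_pin_tip',n=4)
E
```

```text
9.8 [0.48288049 0.26239853 0.10949224] 0.21126746906261606
[array([283.76420662, 252.41934036]), array([283.50282465, 231.20122243]), array([283.36986295, 220.40648567])] [281.07597313 219.9894238 ]
hole spot_point 0.8 [0.4824 0.2541 0.0365] [283. 228.]
[array([384.16606866, 190.0324362 ]), array([381.82216565, 202.02254441]), array([380.27091918, 209.94810409])] [379.89429132 210.22687303]
hole spot_point 0.93 [0.4815 0.2635 0.0396] [380. 210.]
slim_pin_tip spot_point 0.77 [ 0.688  -0.3182 -0.0029] [152. 267.]
slim_pin_tip spot_point 0.74 [ 0.5903 -0.4048  0.0021] [132. 237.]
slim_pin_tip spot_point 0.74 [ 0.6055 -0.2331 -0.0066] [194. 246.]
slim_pin_tip spot_point 0.55 [0.4802 0.2657 0.064 ] [383. 203.]
```

View pics/w7c.png

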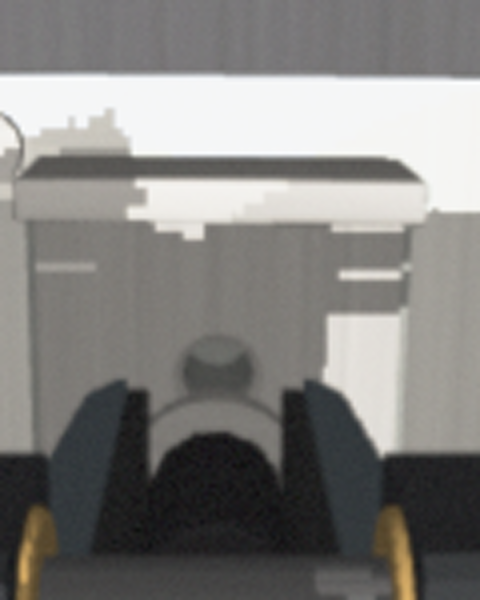

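View pics/s7c.png

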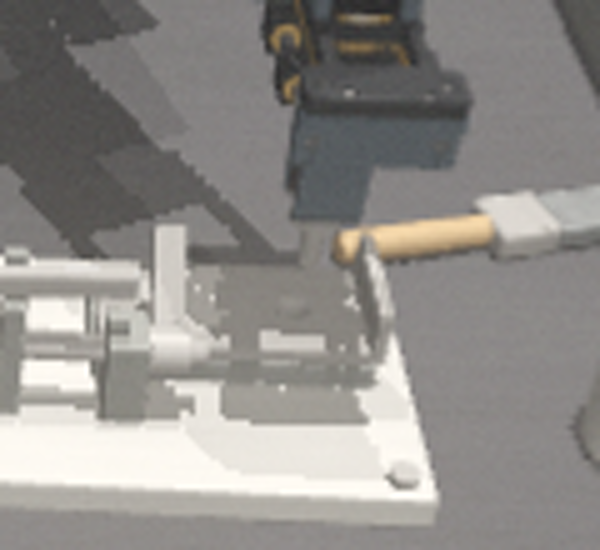

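>>> apply_moves:
  moves:
    - {"dp": [0,0,0],"turn": [0,0,0],"gripper": 0.0}
    - {"dp": [0,0,0],"turn": [0,0,0],"gripper": 0.0}

```text
time_s: 10.25
tool_pos: [0.4812, 0.2619, 0.1075]
eef_rot: [[-0.006, 1.0, 0.001], [1.0, 0.006, 0.0], [0.0, 0.001, -1.0]]
contact_force: [0.2, 0.4, -0.3]
opening: 0.211
```

```bash
python3 - <<'E'
from h import *
s=arm.observe();print(s['time_s'],s['tool_pos'],s['opening'],s['eef_rot'][2])
f,T=grab('wrist'); save(f,'w8c',(260,200,310,250),12); P=np.array(s['tool_pos']); R=np.array(s['eef_rot'])
print([px(f,T,P+R[:,2]*d) for d in (-.0128,.0047,.0097,.0397,P[2]-.04)])
c=px(f,T,[P[0],P[1]-0.0,.041])
import cv2
im=cv2.imread('pics/w8c.png')
def circ(ctr,r,col):
    pts=[( (px(f,T,ctr+r*np.array([np.cos(a),np.sin(a),0]))-[260,200]+.5)*12).astype(int) for a in np.linspace(0,6.28,60)]
    cv2.polylines(im,[np.array(pts)],True,col,1)
pin=P.copy()
circ(P+R[:,2]*.0047,.014,(0,255,0)); circ(P+R[:,2]*.0397,.006,(255,0,0))
for dx,dy,col in [(0,0,(0,0,255)),(0,-.002,(0,255,255))]: circ(np.array([P[0]+dx,P[1]+dy,.04]),.0075,col)
cv2.imwrite('pics/w8d.png',im)
E
```

```text
10.25 [0.48122396 0.26187067 0.10748471] 0.21107212947482745 [ 2.40212055e-04  5.16499782e-04 -9.99999838e-01]
[array([283.77947001, 261.32054232]), array([283.75903247, 249.44414387]), array([283.75383953, 246.43086789]), array([283.72736407, 231.09545479]), array([283.70828609, 220.07296444])]
```

View pics/w8d.png

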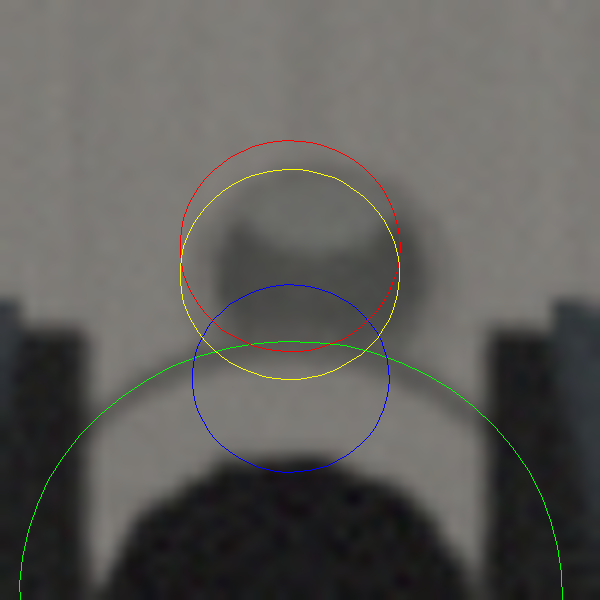

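>>> apply_moves:
  moves:
    - {"dp": [2,-1.2,-10],"turn": [0,0,0],"gripper": 0.0}
    - {"dp": [2,-1.2,-20],"turn": [0,0,0],"gripper": 0.0}
    - {"dp": [2,-1.2,-20],"turn": [0,0,0],"gripper": 0.0}
    - {"dp": [2,-1.2,-20],"turn": [0,0,0],"gripper": 0.0}
    - {"dp": [2,-1.2,-20],"turn": [0,0,0],"gripper": 0.0}

```text
time_s: 10.8
tool_pos: [0.4833, 0.2607, 0.0871]
eef_rot: [[-0.006, 1.0, 0.0], [1.0, 0.006, 0.0], [0.0, 0.0, -1.0]]
contact_force: [0.1, -0.1, -0.5]
opening: 0.213
```

```bash
python3 - <<'E'
from h import *
import cv2
s=arm.observe();print(s['time_s'],s['tool_pos'],s['opening'],s['contact_force'])
f,T=grab('wrist'); P=np.array(s['tool_pos']); R=np.array(s['eef_rot'])
save(f,'w9c',(255,195,315,255),10)
im=cv2.imread('pics/w9c.png')
def circ(ctr,r,col):
    pts=[( (px(f,T,ctr+r*np.array([np.cos(a),np.sin(a),0]))-[255,195]+.5)*10).astype(int) for a in np.linspace(0,6.28,60)]
    cv2.polylines(im,[np.array(pts)],True,col,1)
circ(P+R[:,2]*.0047,.014,(0,255,0)); circ(P+R[:,2]*.0397,.006,(255,0,0)); circ(P-R[:,2]*.0303,.01,(255,0,255))
circ(np.array([P[0],P[1],.04]),.0075,(0,0,255))
cv2.imwrite('pics/w9d.png',np.hstack([im]))
f,T=grab('scene'); save(f,'s9c',(360,180,400,225),13)
im=cv2.imread('pics/s9c.png')
def c2(ctr,r,col):
    pts=[( (px(f,T,ctr+r*np.array([np.cos(a),np.sin(a),0]))-[360,180]+.5)*13).astype(int) for a in np.linspace(0,6.28,60)]
    cv2.polylines(im,[np.array(pts)],True,col,1)
c2(P+R[:,2]*.0097,.014,(0,255,0)); c2(P+R[:,2]*.0397,.006,(255,0,0)); c2(np.array([P[0],P[1],.04]),.0075,(0,0,255))
cv2.imwrite('pics/s9d.png',im)
E
```

```text
10.8 [0.48328362 0.26072784 0.08711672] 0.2128812579493636 [ 0.06795754 -0.07659272 -0.45119278]
```

View pics/w9c.png

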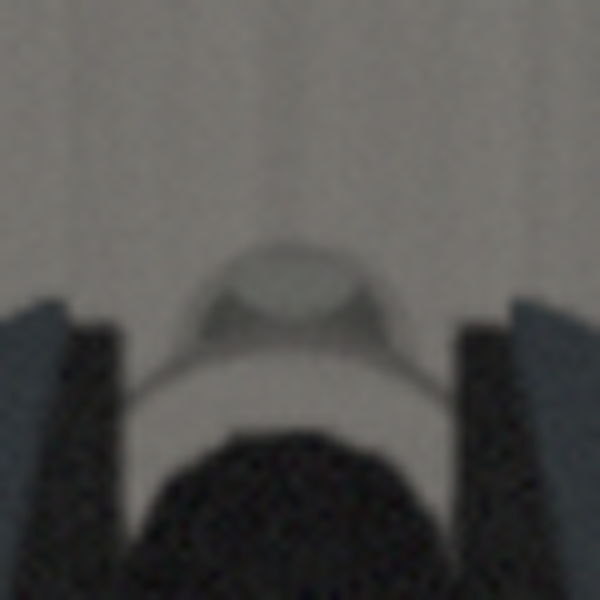

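View pics/w9d.png

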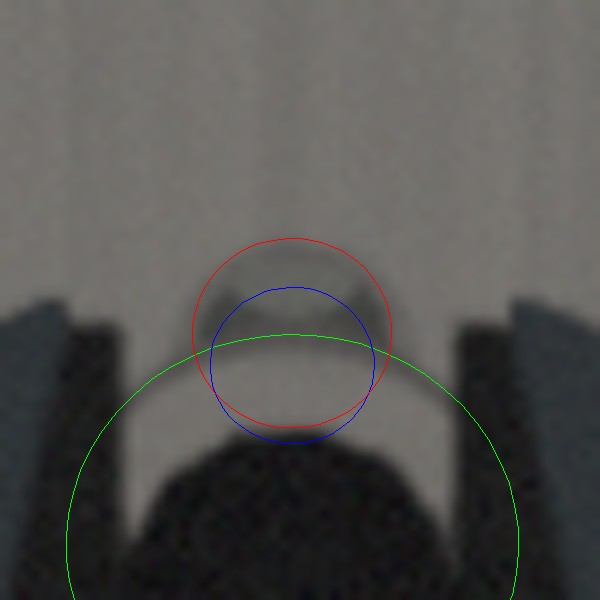

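View pics/s9d.png

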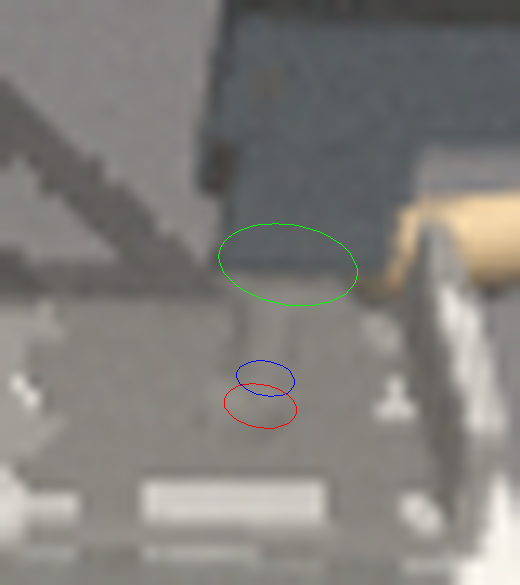

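>>> apply_moves:
  moves:
    - {"dp": [0.5,0,-3],"turn": [0,0,0],"gripper": 0.0}
    - {"dp": [0.5,0,-6],"turn": [0,0,0],"gripper": 0.0}
    - {"dp": [0.5,0,-9],"turn": [0,0,0],"gripper": 0.0}
    - {"dp": [0.5,0,-11],"turn": [0,0,0],"gripper": 0.0}
    - {"dp": [0.5,0,-12],"turn": [0,0,0],"gripper": 0.0}

```text
time_s: 11.4
tool_pos: [0.4835, 0.2606, 0.0748]
eef_rot: [[-0.006, 1.0, -0.0], [1.0, 0.006, -0.0], [-0.0, -0.0, -1.0]]
contact_force: [-0.4, 0.4, 0.2]
opening: 0.211
```

>>> apply_moves:
  moves:
    - {"dp": [0,0,-5],"turn": [0,0,0],"gripper": 0.0}
    - {"dp": [0,0,-10],"turn": [0,0,0],"gripper": 0.0}
    - {"dp": [0,0,-15],"turn": [0,0,0],"gripper": 0.0}
    - {"dp": [0,0,-19],"turn": [0,0,0],"gripper": 0.0}
    - {"dp": [0,0,-22],"turn": [0,0,0],"gripper": 0.0}

```text
time_s: 11.9
tool_pos: [0.4835, 0.2606, 0.0526]
eef_rot: [[-0.006, 1.0, -0.0], [1.0, 0.006, -0.0], [-0.0, -0.0, -1.0]]
contact_force: [0.8, -1.1, -0.5]
opening: 0.215
```

>>> apply_moves:
  moves:
    - {"dp": [0,0,-2],"turn": [0,0,0],"gripper": 0.0}
    - {"dp": [0,0,-3],"turn": [0,0,0],"gripper": 0.0}
    - {"dp": [0,0,-4],"turn": [0,0,0],"gripper": 0.0}
    - {"dp": [0,0,-4],"turn": [0,0,0],"gripper": 0.0}

```text
time_s: 12.3
tool_pos: [0.4837, 0.2607, 0.0497]
eef_rot: [[-0.006, 1.0, 0.0], [1.0, 0.006, 0.0], [0.0, 0.0, -1.0]]
contact_force: [-0.8, -1.0, 3.0]
opening: 0.211
```

>>> apply_moves:
  moves:
    - {"dp": [0,0,-1.5],"turn": [0,0,0],"gripper": 0.0}
    - {"dp": [0,0,-1.5],"turn": [0,0,0],"gripper": 0.0}
    - {"dp": [0,0,-1.5],"turn": [0,0,0],"gripper": 0.0}

```text
time_s: 12.6
tool_pos: [0.4837, 0.2607, 0.0496]
eef_rot: [[-0.006, 1.0, 0.001], [1.0, 0.006, 0.0], [0.0, 0.001, -1.0]]
contact_force: [-3.5, -2.3, 12.6]
opening: 0.215
```

```bash
python3 - <<'E'
from h import *
f,T=grab('scene'); save(f,'s10c',(340,160,420,240),7)
E
```

```text
(no output)
```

View pics/s10c.png

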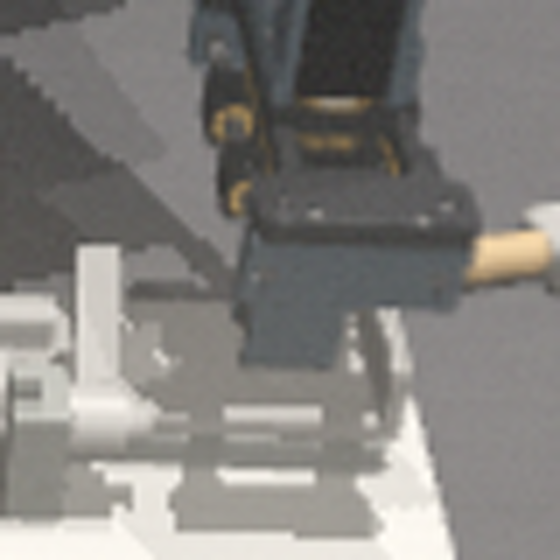

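>>> apply_moves:
  moves:
    - {"dp": [0,0,1],"turn": [0,0,0],"gripper": 0.2}
    - {"dp": [0,0,1],"turn": [0,0,0],"gripper": 0.45}
    - {"dp": [0,0,1],"turn": [0,0,0],"gripper": 0.45}
    - {"dp": [0,0,1],"turn": [0,0,0],"gripper": 0.45}

```text
time_s: 13.05
tool_pos: [0.4837, 0.2607, 0.0484]
eef_rot: [[-0.006, 1.0, 0.0], [1.0, 0.006, -0.0], [-0.0, 0.0, -1.0]]
contact_force: [-0.2, -0.2, 0.4]
opening: 0.434
```

>>> apply_moves:
  moves:
    - {"dp": [0,0,15],"turn": [0,0,0],"gripper": 0.45}
    - {"dp": [0,0,40],"turn": [0,0,0],"gripper": 0.45}
    - {"dp": [0,0,80],"turn": [0,0,0],"gripper": 0.45}
    - {"dp": [0,0,125],"turn": [0,0,0],"gripper": 0.45}
    - {"dp": [0,0,165],"turn": [0,0,0],"gripper": 0.45}

```text
time_s: 13.55
tool_pos: [0.4838, 0.2607, 0.2154]
eef_rot: [[-0.006, 1.0, 0.001], [1.0, 0.006, 0.0], [0.0, 0.001, -1.0]]
contact_force: [-0.1, 0.4, -0.3]
opening: 0.453
```

```bash
python3 - <<'E'
from h import *
s=arm.observe(); print(s['time_s'],s['tool_pos'],s['opening'])
f,T=grab('wrist'); save(f,'w11'); rep(f,T,'slim_pin_grip'); rep(f,T,'catch_end')
f,T=grab('scene'); save(f,'s11c',(260,150,420,260),5)
for n in ['slim_pin_grip','catch_end','catch_hinge','lever_grip','lever_hinge']: rep(f,T,n)
f,T=grab('top'); save(f,'t11c',(150,180,300,280),5)
for n in ['slim_pin_grip','catch_end','catch_hinge','lever_grip','lever_hinge']: rep(f,T,n)
E
```

```text
13.55 [0.48376546 0.26069365 0.21540553] 0.4533507620572068
slim_pin_grip spot_point 0.65 [0.4835 0.255  0.0613] [283. 202.]
slim_pin_grip spot_point 0.37 [0.4819 0.2552 0.0378] [282. 197.]
slim_pin_grip spot_point 0.73 [ 0.6123 -0.2369  0.0523] [188. 231.]
slim_pin_grip spot_point 0.68 [ 0.6914 -0.3113  0.0509] [150. 252.]
slim_pin_grip spot_point 0.6 [ 0.6712 -0.4041  0.0506] [116. 245.]
catch_end spot_point 0.57 [0.5528 0.1446 0.1002] [340. 207.]
catch_hinge spot_point 0.56 [0.5462 0.0129 0.099 ] [288. 204.]
catch_hinge spot_point 0.15 [0.4811 0.262  0.0053] [378. 220.]
lever_grip spot_point 0.71 [0.5955 0.0554 0.1687] [305. 194.]
lever_grip spot_point 0.38 [ 4.389e-01 -4.176e-01  1.000e-04] [146. 203.]
lever_hinge spot_point 0.95 [0.5437 0.061  0.0486] [306. 220.]
lever_hinge spot_point 0.74 [ 0.7551 -0.1567 -0.0015] [210. 291.]
slim_pin_grip spot_point 0.67 [ 0.6785 -0.3061  0.05  ] [381. 180.]
slim_pin_grip spot_point 0.63 [0.5424 0.4474 0.0069] [124. 221.]
slim_pin_grip spot_point 0.49 [ 0.6708 -0.3957  0.0517] [411. 183.]
lever_grip spot_point 0.77 [0.5962 0.0574 0.1682] [254. 194.]
lever_hinge spot_point 0.9 [0.5438 0.0596 0.0551] [254. 222.]
```

View pics/w11.png

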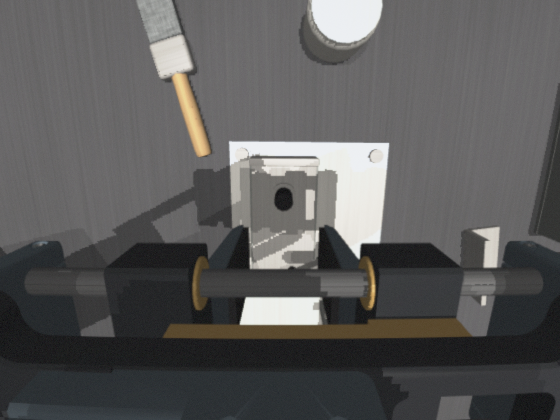

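View pics/s11c.png

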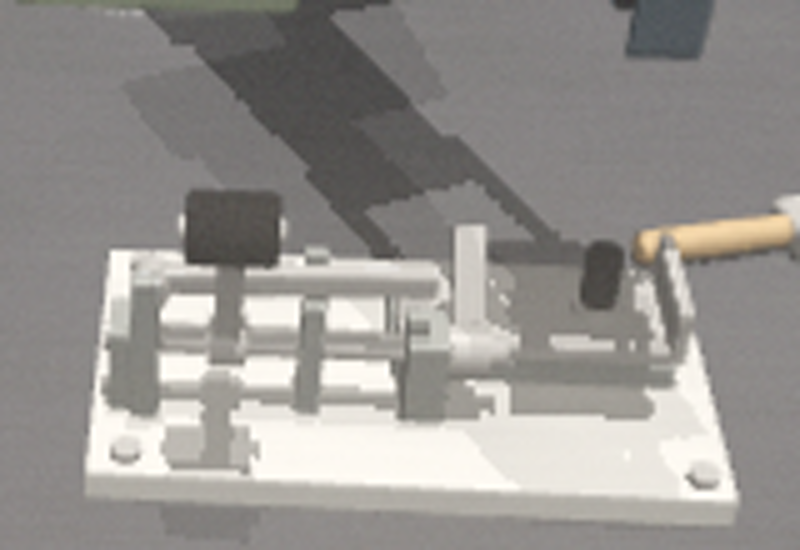

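View pics/t11c.png

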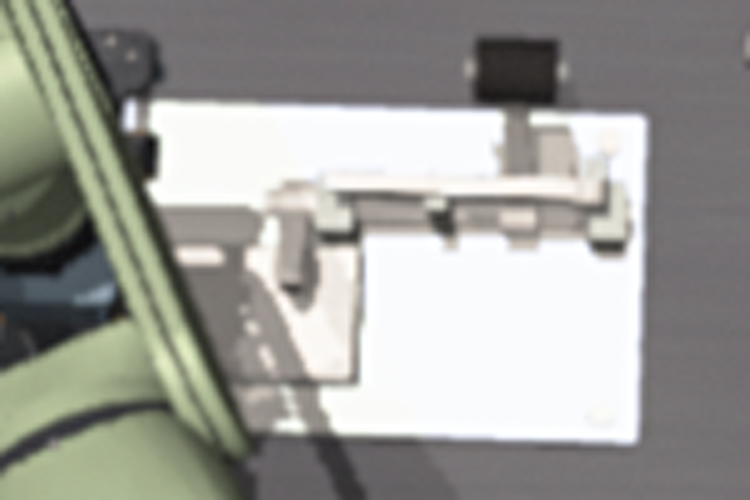

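>>> apply_moves:
  moves:
    - {"dp": [15,-40,10],"turn": [0,0,0],"gripper": 0.5}
    - {"dp": [35,-80,20],"turn": [0,0,0],"gripper": 0.5}
    - {"dp": [55,-120,20],"turn": [0,0,0],"gripper": 0.5}
    - {"dp": [67,-150,20],"turn": [0,0,0],"gripper": 0.5}
    - {"dp": [67,-150,20],"turn": [0,0,0],"gripper": 0.5}

```text
time_s: 14.8
tool_pos: [0.552, 0.1072, 0.2336]
eef_rot: [[-0.001, 1.0, 0.001], [1.0, 0.001, -0.001], [-0.001, 0.001, -1.0]]
contact_force: [-0.6, 0.1, 0.3]
opening: 0.499
```

>>> apply_moves:
  moves:
    - {"dp": [0,0,0],"turn": [0,0,0],"gripper": 0.5}
    - {"dp": [0,0,0],"turn": [0,0,0],"gripper": 0.5}

```text
time_s: 15.0
tool_pos: [0.5502, 0.1115, 0.2336]
eef_rot: [[-0.007, 1.0, -0.0], [1.0, 0.007, 0.0], [0.001, -0.0, -1.0]]
contact_force: [0.4, 0.1, 0.3]
opening: 0.5
```

```bash
python3 - <<'E'
from h import *
s=arm.observe(); print(s['time_s'],s['tool_pos'],s['opening'])
f,T=grab('wrist'); save(f,'w12'); rep(f,T,'catch_end')
print([px(f,T,[.551,y,.098]) for y in (.16,.145,.12)], px(f,T,[.543,.186,.056]))
E
```

```text
15.0 [0.5502486  0.11148779 0.23361453] 0.500375661189001
catch_end spot_point 0.94 [0.5502 0.1462 0.1027] [284. 168.]
[array([284.77503519, 153.60613101]), array([284.66878139, 168.66803717]), array([284.49662751, 193.00434749])] [277.59034246 126.95981716]
```

View pics/w12.png

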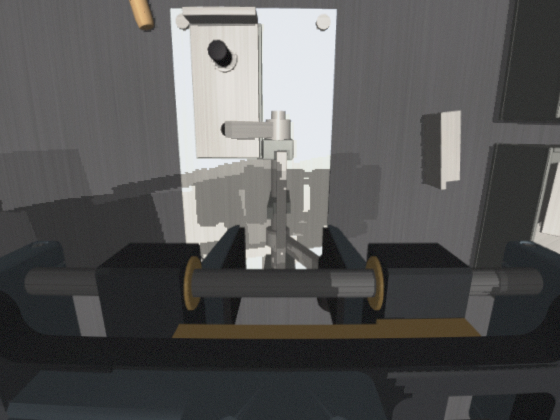

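```bash
python3 - <<'E'
from h import *
s=arm.observe(); print(s['time_s'],s['tool_pos'],s['opening'])
f,T=grab('wrist'); save(f,'w13c',(230,90,340,250),4)
for uv in [(280,155),(280,170),(279.5,200)]: print(atz(f,T,uv,.105))
print([px(f,T,[.4837,.2607,z]) for z in (.045,.08)])
E
```

```text
15.1 [0.5502079  0.1117995  0.23366517] 0.4991012982107177
[0.54627378 0.15943753 0.105     ]
[0.54633617 0.14480763 0.105     ]
[0.54595841 0.1144777  0.105     ]
[array([223.74192653,  56.81628792]), array([216.97042555,  48.65698972])]
```

View pics/w13c.png

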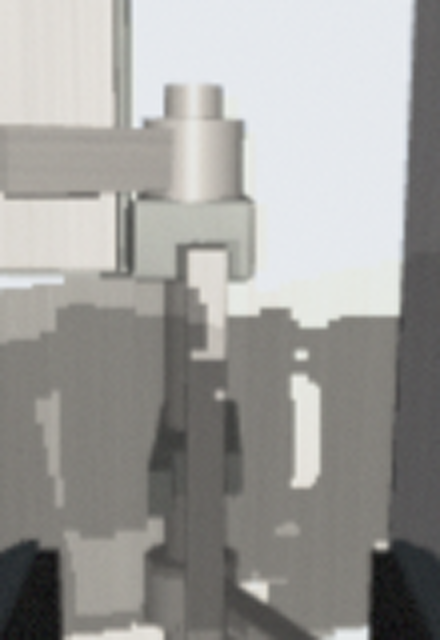

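>>> apply_moves:
  moves:
    - {"dp": [-2.7,23,-30],"turn": [0,0,0],"gripper": 0.4}
    - {"dp": [-2.7,23,-70],"turn": [0,0,0],"gripper": 0.4}
    - {"dp": [-2.7,23,-110],"turn": [0,0,0],"gripper": 0.4}
    - {"dp": [-2.7,23,-130],"turn": [0,0,0],"gripper": 0.4}
    - {"dp": [-2.7,23,-142],"turn": [0,0,0],"gripper": 0.4}

```text
time_s: 15.65
tool_pos: [0.5465, 0.1343, 0.0896]
eef_rot: [[-0.007, 1.0, -0.003], [1.0, 0.007, -0.001], [-0.001, -0.003, -1.0]]
contact_force: [0.1, 0.1, 0.2]
opening: 0.401
```

>>> apply_moves:
  moves:
    - {"dp": [0,0,0],"turn": [0,0,0],"gripper": 0.4}
    - {"dp": [0,0,0],"turn": [0,0,0],"gripper": 0.4}
    - {"dp": [0,0,0],"turn": [0,0,0],"gripper": 0.4}

```text
time_s: 15.95
tool_pos: [0.5491, 0.134, 0.0933]
eef_rot: [[-0.006, 1.0, 0.003], [1.0, 0.006, 0.001], [0.001, 0.003, -1.0]]
contact_force: [-0.2, 0.1, 0.1]
opening: 0.402
```

```bash
python3 - <<'E'
from h import *
s=arm.observe(); print(s['time_s'],s['tool_pos'],s['opening'])
f,T=grab('wrist'); save(f,'w14'); print(px(f,T,s['tool_pos']))
f,T=grab('scene'); save(f,'s14c',(260,150,420,260),5)
E
```

```text
15.95 [0.54911713 0.13402816 0.0932549 ] 0.4015344311419226
[283.7641296  252.41969302]
```

View pics/w14.png

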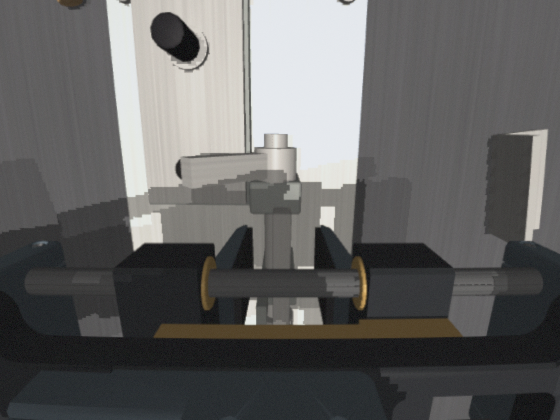

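View pics/s14c.png

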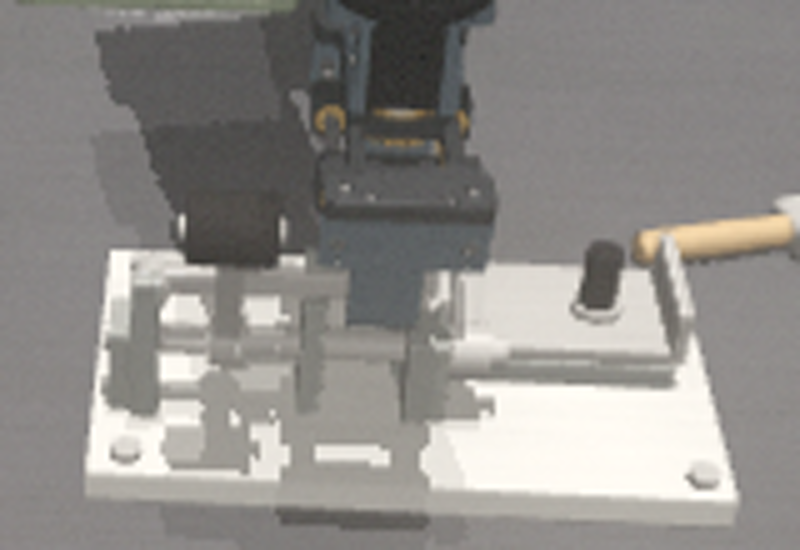

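```bash
python3 - <<'E'
from h import *
f,T=grab('wrist'); save(f,'w15c',(230,170,340,270),6); s=arm.observe(); print(s['tool_pos'])
E
```

```text
[0.54862104 0.1337566  0.09278501]
```

View pics/w15c.png

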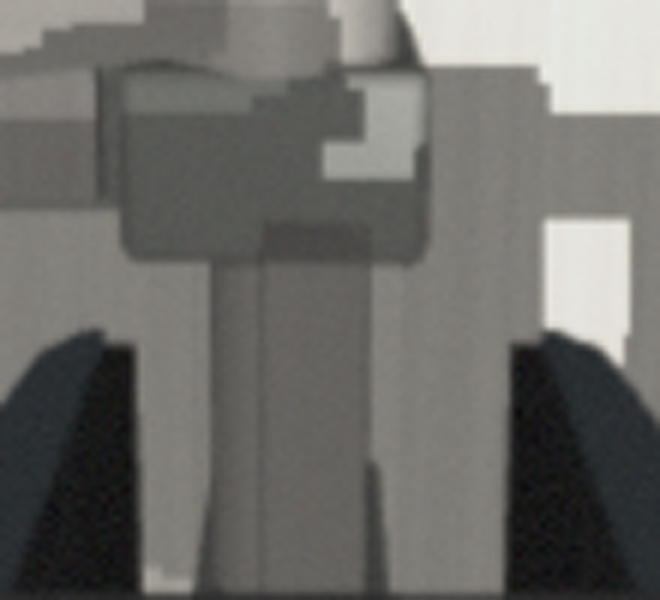

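>>> apply_moves:
  moves:
    - {"dp": [0,0,0],"turn": [0,0,0],"gripper": 0.2}
    - {"dp": [0,0,0],"turn": [0,0,0],"gripper": 0.0}
    - {"dp": [0,0,0],"turn": [0,0,0],"gripper": 0.0}
    - {"dp": [0,0,0],"turn": [0,0,0],"gripper": 0.0}
  squeeze: 10

```text
time_s: 16.5
tool_pos: [0.5477, 0.1336, 0.0916]
eef_rot: [[-0.006, 1.0, -0.0], [1.0, 0.006, 0.0], [0.0, -0.0, -1.0]]
contact_force: [-0.1, 0.0, 0.2]
opening: 0.11
```

```bash
python3 - <<'E'
import numpy as np
r=.134-.016
for d in range(0,140,6):
    t=np.radians(d); print(d, (1000*r*(np.cos(t)-1)).round(1),(1000*r*np.sin(t)).round(1))
E
```

```text
0 0.0 0.0
6 -0.6 12.3
12 -2.6 24.5
18 -5.8 36.5
24 -10.2 48.0
30 -15.8 59.0
36 -22.5 69.4
42 -30.3 79.0
48 -39.0 87.7
54 -48.6 95.5
60 -59.0 102.2
66 -70.0 107.8
72 -81.5 112.2
78 -93.5 115.4
84 -105.7 117.4
90 -118.0 118.0
96 -130.3 117.4
102 -142.5 115.4
108 -154.5 112.2
114 -166.0 107.8
120 -177.0 102.2
126 -187.4 95.5
132 -197.0 87.7
138 -205.7 79.0
```

>>> apply_moves:
  moves:
    - {"dp": [0,-0.6,12.3],"turn": [0,0,0],"gripper": 0.0}
    - {"dp": [0,-2.6,24.5],"turn": [0,0,0],"gripper": 0.0}
    - {"dp": [0,-5.8,36.5],"turn": [0,0,0],"gripper": 0.0}
    - {"dp": [0,-10.2,48],"turn": [0,0,0],"gripper": 0.0}
    - {"dp": [0,-15.8,59],"turn": [0,0,0],"gripper": 0.0}

```text
time_s: 17.0
tool_pos: [0.5476, 0.117, 0.1515]
eef_rot: [[-0.006, 1.0, -0.0], [1.0, 0.006, -0.001], [-0.001, -0.0, -1.0]]
contact_force: [1.7, -3.7, -5.2]
opening: 0.114
```

>>> apply_moves:
  moves:
    - {"dp": [0,-6.7,10.4],"turn": [0,0,0],"gripper": 0.0}
    - {"dp": [0,-14.5,20],"turn": [0,0,0],"gripper": 0.0}
    - {"dp": [0,-23.2,28.7],"turn": [0,0,0],"gripper": 0.0}
    - {"dp": [0,-32.8,36.5],"turn": [0,0,0],"gripper": 0.0}
    - {"dp": [0,-43.2,43.2],"turn": [0,0,0],"gripper": 0.0}

```text
time_s: 17.5
tool_pos: [0.5476, 0.0744, 0.1946]
eef_rot: [[-0.006, 1.0, -0.0], [1.0, 0.006, 0.001], [0.001, -0.0, -1.0]]
contact_force: [-0.4, -0.5, -4.5]
opening: 0.11
```

```bash
python3 - <<'E'
from h import *
f,T=grab('scene'); save(f,'s16c',(260,100,420,260),4)
E
```

```text
(no output)
```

View pics/s16c.png

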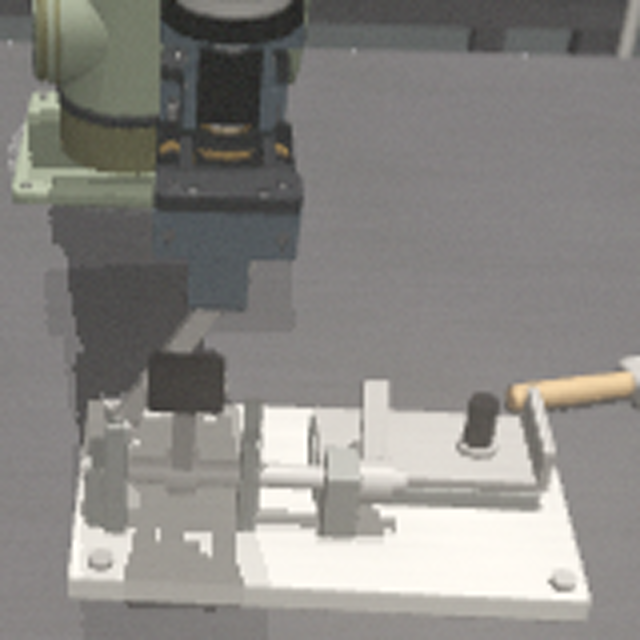

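Bar comes up with the gripper (free end at about crop (210,320)). Continue over.

>>> apply_moves:
  moves:
    - {"dp": [0,-11,5.6],"turn": [0,0,0],"gripper": 0.0}
    - {"dp": [0,-22.5,10],"turn": [0,0,0],"gripper": 0.0}
    - {"dp": [0,-34.5,13.2],"turn": [0,0,0],"gripper": 0.0}
    - {"dp": [0,-46.7,15.2],"turn": [0,0,0],"gripper": 0.0}
    - {"dp": [0,-59,15.8],"turn": [0,0,0],"gripper": 0.0}

```text
time_s: 18.05
tool_pos: [0.5476, 0.0148, 0.2106]
eef_rot: [[-0.006, 1.0, 0.0], [1.0, 0.006, 0.0], [0.0, 0.0, -1.0]]
contact_force: [-4.8, 1.8, 2.6]
opening: 0.111
```

>>> apply_moves:
  moves:
    - {"dp": [0,-12.3,-0.6],"turn": [0,0,0],"gripper": 0.0}
    - {"dp": [0,-24.5,-2.6],"turn": [0,0,0],"gripper": 0.0}
    - {"dp": [0,-36.5,-5.8],"turn": [0,0,0],"gripper": 0.0}
    - {"dp": [0,-48,-10.2],"turn": [0,0,0],"gripper": 0.0}
    - {"dp": [0,-59,-15.8],"turn": [0,0,0],"gripper": 0.0}

```text
time_s: 18.55
tool_pos: [0.5475, -0.0457, 0.1951]
eef_rot: [[-0.006, 1.0, 0.0], [1.0, 0.006, -0.003], [-0.003, 0.0, -1.0]]
contact_force: [-5.2, -1.0, 7.2]
opening: 0.108
```

>>> apply_moves:
  moves:
    - {"dp": [0,-10.4,-6.7],"turn": [0,0,0],"gripper": 0.0}
    - {"dp": [0,-20,-14.5],"turn": [0,0,0],"gripper": 0.0}
    - {"dp": [0,-28,-22.5],"turn": [0,0,0],"gripper": 0.0}
    - {"dp": [0,-28,-22.5],"turn": [0,0,0],"gripper": 0.0}

```text
time_s: 18.95
tool_pos: [0.5474, -0.0757, 0.1717]
eef_rot: [[-0.006, 1.0, -0.0], [1.0, 0.006, -0.006], [-0.006, -0.0, -1.0]]
contact_force: [-5.4, -5.6, 3.4]
opening: 0.11
```

```bash
python3 - <<'E'
from h import *
s=arm.observe(); print(s['contact_force'])
f,T=grab('scene'); save(f,'s17c',(220,100,420,260),4)
for n in ['catch_end','catch_hinge']: rep(f,T,n)
E
```

```text
[-5.44736586 -5.62645282  3.41567149]
catch_end spot_point 0.68 [ 0.5522 -0.069   0.1982] [254. 172.]
catch_hinge spot_point 0.74 [0.5472 0.0119 0.0973] [288. 205.]
```

View pics/s17c.png

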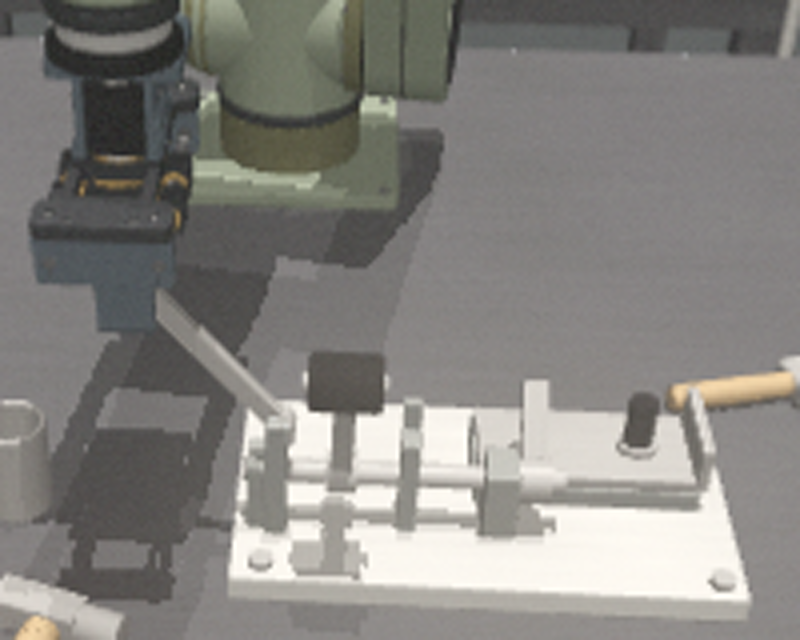

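>>> apply_moves:
  moves:
    - {"dp": [0,-3,-3],"turn": [0,0,0],"gripper": 0.0}
    - {"dp": [0,-5.5,-6],"turn": [0,0,0],"gripper": 0.0}
    - {"dp": [0,-5.5,-6],"turn": [0,0,0],"gripper": 0.0}

```text
time_s: 19.4
tool_pos: [0.5474, -0.0807, 0.1662]
eef_rot: [[-0.006, 1.0, -0.0], [1.0, 0.006, -0.006], [-0.006, -0.0, -1.0]]
contact_force: [-6.2, -6.2, 5.3]
opening: 0.11
```

>>> apply_moves:
  moves:
    - {"dp": [0,-2.5,-3],"turn": [0,0,0],"gripper": 0.0}
    - {"dp": [0,-5,-6],"turn": [0,0,0],"gripper": 0.0}
    - {"dp": [0,-5,-6],"turn": [0,0,0],"gripper": 0.0}

```text
time_s: 19.7
tool_pos: [0.5474, -0.0857, 0.1602]
eef_rot: [[-0.007, 1.0, -0.0], [1.0, 0.007, -0.006], [-0.006, -0.0, -1.0]]
contact_force: [-5.5, -5.5, 5.3]
opening: 0.114
```

```bash
python3 - <<'E'
from h import *
f,T=grab('scene'); save(f,'s18c',(220,100,420,260),4)
for n in ['catch_end','catch_hinge']: rep(f,T,n)
E
```

```text
catch_end spot_point 0.66 [ 0.5507 -0.0796  0.1848] [250. 176.]
catch_hinge spot_point 0.82 [0.5484 0.0116 0.0968] [288. 205.]
```

View pics/s18c.png

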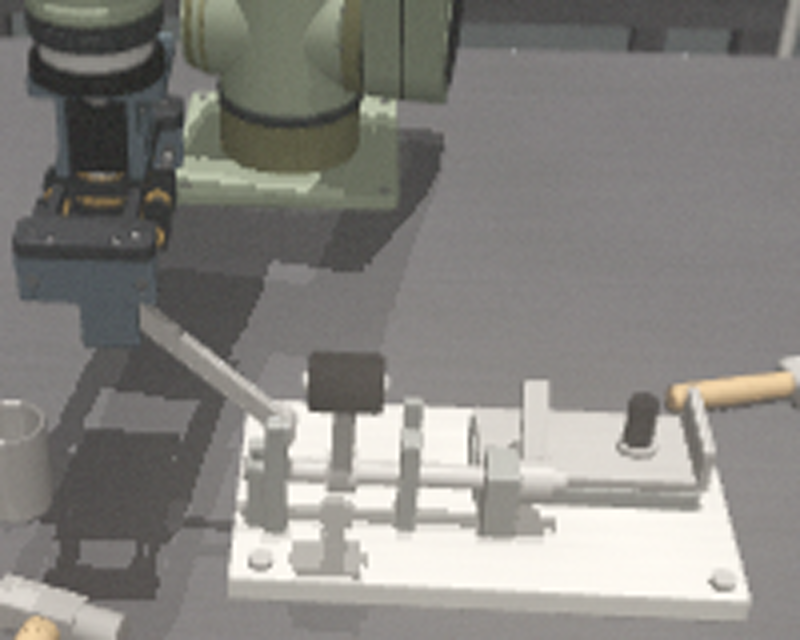

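>>> apply_moves:
  moves:
    - {"dp": [0,-2.5,-3],"turn": [0,0,0],"gripper": 0.0}
    - {"dp": [0,-4,-5],"turn": [0,0,0],"gripper": 0.0}
    - {"dp": [0,-4,-5],"turn": [0,0,0],"gripper": 0.0}

```text
time_s: 20.15
tool_pos: [0.5475, -0.0877, 0.1562]
eef_rot: [[-0.006, 1.0, 0.001], [1.0, 0.006, -0.002], [-0.002, 0.001, -1.0]]
contact_force: [-7.2, -0.9, 9.6]
opening: 0.112
```

>>> apply_moves:
  moves:
    - {"dp": [0,0,0],"turn": [0,0,0],"gripper": 0.3}
    - {"dp": [0,0,0],"turn": [0,0,0],"gripper": 0.35}
    - {"dp": [0,0,30],"turn": [0,0,0],"gripper": 0.35}
    - {"dp": [0,0,65],"turn": [0,0,0],"gripper": 0.4}
    - {"dp": [0,0,95],"turn": [0,0,0],"gripper": 0.6}

```text
time_s: 20.65
tool_pos: [0.5488, -0.0866, 0.2507]
eef_rot: [[-0.006, 1.0, 0.002], [1.0, 0.006, -0.001], [-0.001, 0.002, -1.0]]
contact_force: [0.2, -0.7, 0.4]
opening: 0.46
```

>>> apply_moves:
  moves:
    - {"dp": [25,40,0],"turn": [0,0,0],"gripper": 0.8}
    - {"dp": [50,80,0],"turn": [0,0,0],"gripper": 0.8}
    - {"dp": [50,90,0],"turn": [0,0,0],"gripper": 0.8}
    - {"dp": [50,90,0],"turn": [0,0,0],"gripper": 0.8}
    - {"dp": [50,90,0],"turn": [0,0,0],"gripper": 0.8}

```text
time_s: 21.15
tool_pos: [0.5976, 0.0032, 0.249]
eef_rot: [[-0.006, 1.0, -0.0], [1.0, 0.006, -0.001], [-0.001, -0.0, -1.0]]
contact_force: [0.2, -0.2, 0.2]
opening: 0.801
```

```bash
python3 - <<'E'
from h import *
s=arm.observe(); print(s['time_s'],s['tool_pos'],s['opening'])
f,T=grab('wrist'); save(f,'w19'); rep(f,T,'lever_grip'); print(px(f,T,[.597,.057,.187]))
f,T=grab('scene'); save(f,'s19c',(220,100,420,260),4)
for n in ['catch_end','catch_hinge','lever_grip']: rep(f,T,n)
E
```

```text
21.15 [0.59763303 0.00321581 0.24901693] 0.8010425701619063
lever_grip spot_point 0.97 [0.5981 0.0591 0.1683] [285. 149.]
[283.32207748 153.93156544]
catch_end spot_point 0.59 [ 0.5507 -0.0805  0.1818] [250. 177.]
catch_hinge spot_point 0.84 [0.5433 0.014  0.0992] [289. 204.]
catch_hinge spot_point 0.61 [0.4832 0.2613 0.0056] [378. 220.]
lever_grip spot_point 0.9 [0.597  0.0529 0.1689] [304. 195.]
```

View pics/w19.png

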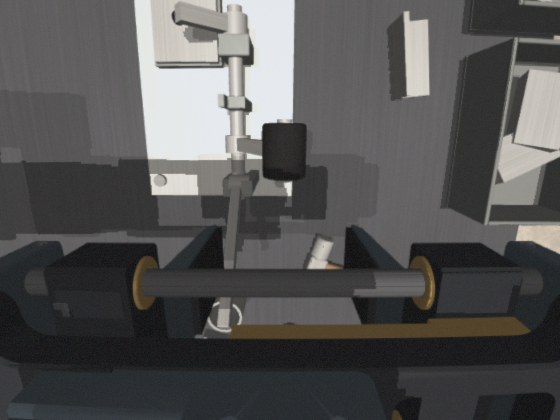

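View pics/s19c.png

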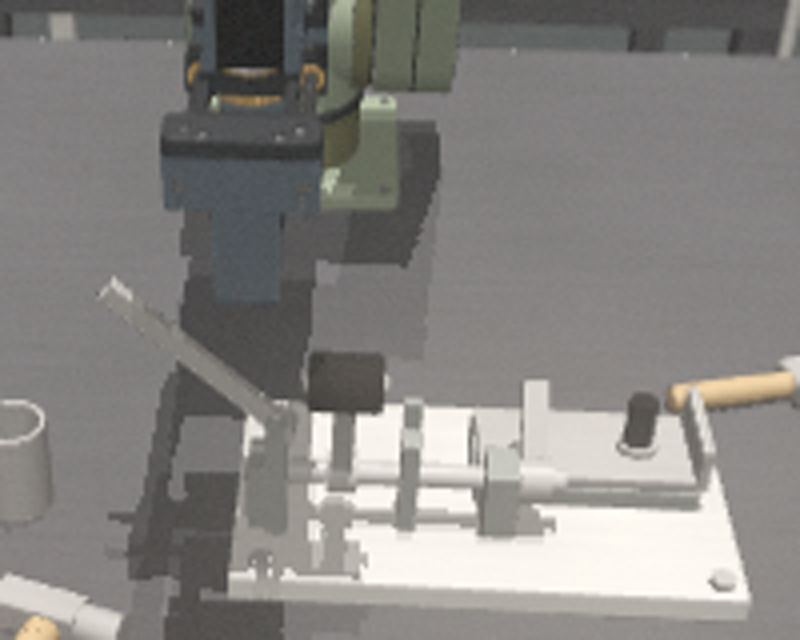

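>>> apply_moves:
  moves:
    - {"dp": [0,35,0],"turn": [0,0,0],"gripper": 0.75}
    - {"dp": [0,54,-20],"turn": [0,0,0],"gripper": 0.75}
    - {"dp": [0,54,-50],"turn": [0,0,0],"gripper": 0.75}
    - {"dp": [0,54,-80],"turn": [0,0,0],"gripper": 0.75}
    - {"dp": [0,54,-94],"turn": [0,0,0],"gripper": 0.75}

```text
time_s: 21.95
tool_pos: [0.5963, 0.0578, 0.1526]
eef_rot: [[-0.006, 1.0, -0.004], [1.0, 0.006, -0.001], [-0.0, -0.004, -1.0]]
contact_force: [-1.2, 0.4, -0.3]
opening: 0.752
```

>>> apply_moves:
  moves:
    - {"dp": [0,0,0],"turn": [0,0,0],"gripper": 0.75}
    - {"dp": [0,0,0],"turn": [0,0,0],"gripper": 0.75}
    - {"dp": [0,0,0],"turn": [0,0,0],"gripper": 0.75}
    - {"dp": [0,0,0],"turn": [0,0,0],"gripper": 0.75}

```text
time_s: 22.35
tool_pos: [0.5987, 0.0581, 0.1567]
eef_rot: [[-0.006, 1.0, 0.003], [1.0, 0.006, 0.0], [0.0, 0.003, -1.0]]
contact_force: [0.4, 0.6, 0.7]
opening: 0.75
```

```bash
python3 - <<'E'
from h import *
s=arm.observe(); print(s['time_s'],s['tool_pos'],s['opening'])
f,T=grab('wrist'); save(f,'w20'); rep(f,T,'lever_grip'); print(px(f,T,s['tool_pos']))
E
```

```text
22.35 [0.59870627 0.0580648  0.15671692] 0.7503251914844925
lever_grip spot_point 0.56 [0.5959 0.0584 0.1656] [279. 258.]
[283.76431045 252.41967226]
```

View pics/w20.png

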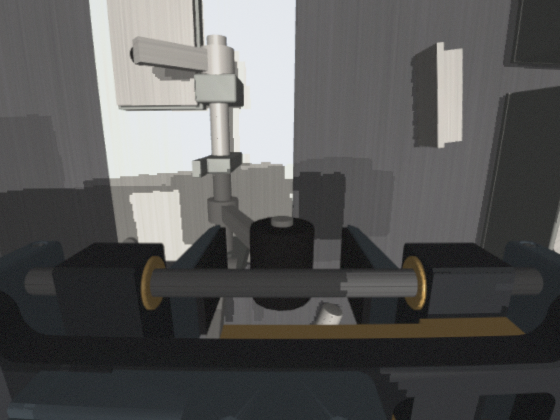

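Barrel sits between the fingers at about (282,260). Close on it.

>>> apply_moves:
  moves:
    - {"dp": [0,0,0],"turn": [0,0,0],"gripper": 0.45}
    - {"dp": [0,0,0],"turn": [0,0,0],"gripper": 0.3}
    - {"dp": [0,0,0],"turn": [0,0,0],"gripper": 0.3}
    - {"dp": [0,0,0],"turn": [0,0,0],"gripper": 0.3}
  squeeze: 18

```text
time_s: 22.85
tool_pos: [0.5979, 0.0581, 0.1554]
eef_rot: [[-0.006, 1.0, 0.0], [1.0, 0.006, -0.0], [-0.0, 0.0, -1.0]]
contact_force: [0.0, -0.5, -0.5]
opening: 0.429
```

```bash
python3 - <<'E'
import numpy as np
s=lambda t:np.array([-np.sin(t),np.cos(t)])*125
for a in np.arange(0,.86,.05): print(a.round(2),(s(a-.45)-s(-.45)).round(1))
E
```

```text
0.0 [0. 0.]
0.05 [-5.7  2.6]
0.1 [-11.5   4.9]
0.15 [-17.4   6.9]
0.2 [-23.4   8.6]
0.25 [-29.5  10. ]
0.3 [-35.7  11. ]
0.35 [-41.9  11.8]
0.4 [-48.1  12.3]
0.45 [-54.4  12.4]
0.5 [-60.6  12.3]
0.55 [-66.8  11.8]
0.6 [-73.1  11. ]
0.65 [-79.2  10. ]
0.7 [-85.3   8.6]
0.75 [-91.3   6.9]
0.8 [-97.2   4.9]
0.85 [-103.     2.6]
```

>>> apply_moves:
  moves:
    - {"dp": [-5.7,0,2.6],"turn": [0,0,0],"gripper": 0.3}
    - {"dp": [-11.5,0,4.9],"turn": [0,0,0],"gripper": 0.3}
    - {"dp": [-17.4,0,6.9],"turn": [0,0,0],"gripper": 0.3}
    - {"dp": [-23.4,0,8.6],"turn": [0,0,0],"gripper": 0.3}
    - {"dp": [-29.5,0,10],"turn": [0,0,0],"gripper": 0.3}

```text
time_s: 23.35
tool_pos: [0.573, 0.0583, 0.1678]
eef_rot: [[-0.005, 1.0, 0.013], [1.0, 0.005, 0.001], [0.001, 0.013, -1.0]]
contact_force: [8.3, -0.0, 3.6]
opening: 0.391
```

>>> apply_moves:
  moves:
    - {"dp": [-6.2,0,1],"turn": [0,0,0],"gripper": 0.3}
    - {"dp": [-12.4,0,1.8],"turn": [0,0,0],"gripper": 0.3}
    - {"dp": [-18.6,0,2.3],"turn": [0,0,0],"gripper": 0.3}
    - {"dp": [-24.9,0,2.4],"turn": [0,0,0],"gripper": 0.3}
    - {"dp": [-31.1,0,2.3],"turn": [0,0,0],"gripper": 0.3}

```text
time_s: 23.85
tool_pos: [0.5441, 0.0585, 0.1722]
eef_rot: [[-0.005, 1.0, 0.019], [1.0, 0.005, 0.001], [0.001, 0.019, -1.0]]
contact_force: [9.5, 0.1, 8.2]
opening: 0.392
```

```bash
python3 - <<'E'
from h import *
f,T=grab('scene'); save(f,'s21c',(220,100,420,260),4); rep(f,T,'lever_grip')
E
```

```text
lever_grip spot_point 0.85 [0.5434 0.0559 0.1836] [306. 177.]
```

View pics/s21c.png

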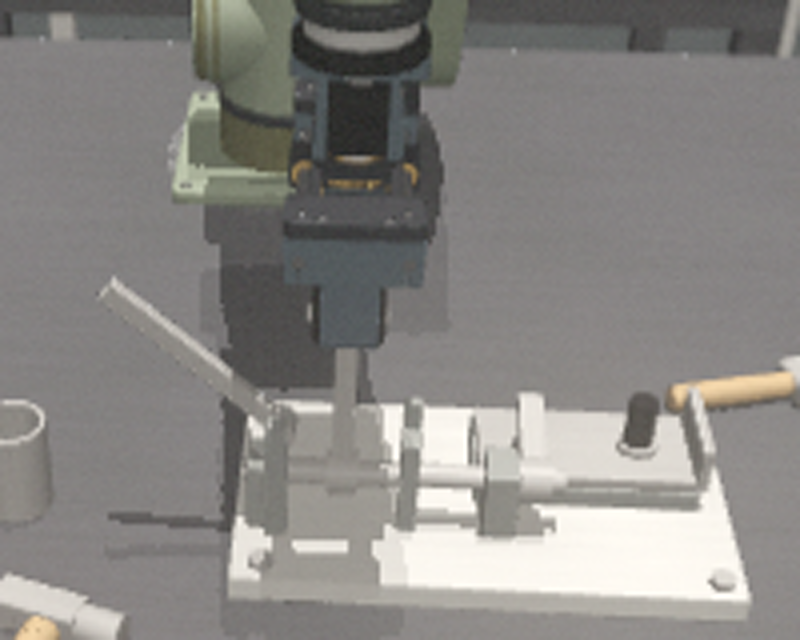

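>>> apply_moves:
  moves:
    - {"dp": [-6.2,0,-0.5],"turn": [0,0,0],"gripper": 0.3}
    - {"dp": [-12.5,0,-1.3],"turn": [0,0,0],"gripper": 0.3}
    - {"dp": [-18.6,0,-2.3],"turn": [0,0,0],"gripper": 0.3}
    - {"dp": [-24.7,0,-3.7],"turn": [0,0,0],"gripper": 0.3}
    - {"dp": [-30.7,0,-5.4],"turn": [0,0,0],"gripper": 0.3}

```text
time_s: 24.45
tool_pos: [0.5131, 0.0588, 0.1664]
eef_rot: [[-0.005, 1.0, 0.018], [1.0, 0.005, 0.002], [0.002, 0.018, -1.0]]
contact_force: [8.7, 0.6, 7.2]
opening: 0.395
```

>>> apply_moves:
  moves:
    - {"dp": [-3,0,-1],"turn": [0,0,0],"gripper": 0.3}
    - {"dp": [-5,0,-1.5],"turn": [0,0,0],"gripper": 0.3}
    - {"dp": [-5,0,-1.5],"turn": [0,0,0],"gripper": 0.3}
    - {"dp": [-5,0,-1.5],"turn": [0,0,0],"gripper": 0.3}

```text
time_s: 24.85
tool_pos: [0.5077, 0.0588, 0.1646]
eef_rot: [[-0.005, 1.0, 0.017], [1.0, 0.005, 0.002], [0.002, 0.017, -1.0]]
contact_force: [8.4, 1.0, 8.1]
opening: 0.389
```

>>> apply_moves:
  moves:
    - {"dp": [-2,0,-0.7],"turn": [0,0,0],"gripper": 0.3}
    - {"dp": [-4,0,-1.4],"turn": [0,0,0],"gripper": 0.3}
    - {"dp": [-4,0,-1.4],"turn": [0,0,0],"gripper": 0.3}
    - {"dp": [-4,0,-1.4],"turn": [0,0,0],"gripper": 0.3}

```text
time_s: 25.25
tool_pos: [0.506, 0.0588, 0.164]
eef_rot: [[-0.005, 1.0, 0.022], [1.0, 0.005, 0.002], [0.002, 0.022, -1.0]]
contact_force: [12.2, 0.8, 6.9]
opening: 0.391
```

>>> apply_moves:
  moves:
    - {"dp": [-2,0,-0.7],"turn": [0,0,0],"gripper": 0.3}
    - {"dp": [-3,0,-1],"turn": [0,0,0],"gripper": 0.3}
    - {"dp": [-3,0,-1],"turn": [0,0,0],"gripper": 0.3}
    - {"dp": [-3,0,-1],"turn": [0,0,0],"gripper": 0.3}

```text
time_s: 25.65
tool_pos: [0.5058, 0.0588, 0.1639]
eef_rot: [[-0.005, 1.0, 0.028], [1.0, 0.005, 0.002], [0.002, 0.028, -1.0]]
contact_force: [17.7, 0.0, 8.7]
opening: 0.392
```

```bash
python3 - <<'E'
from h import *
s=arm.observe(); print(s['time_s'],s['contact_force'],s['torque'])
f,T=grab('scene'); save(f,'s22c',(220,100,420,260),4); rep(f,T,'lever_grip'); rep(f,T,'catch_end'); rep(f,T,'slim_pin_grip',n=6)
E
```

```text
25.65 [17.7479386   0.02721314  8.68795994] [-0.04428389 -3.09705128 -0.18950465]
lever_grip spot_point 0.91 [0.5034 0.056  0.1742] [306. 171.]
lever_grip spot_point 0.56 [0.5421 0.0587 0.0524] [306. 218.]
catch_end spot_point 0.57 [ 0.5517 -0.0776  0.1825] [251. 177.]
slim_pin_grip spot_point 0.76 [ 0.591  -0.399   0.0548] [129. 222.]
slim_pin_grip spot_point 0.61 [ 0.6898 -0.3128  0.0521] [149. 251.]
slim_pin_grip spot_point 0.51 [ 0.6129 -0.2361  0.0512] [189. 232.]
slim_pin_grip spot_point 0.5 [0.4839 0.2619 0.064 ] [381. 204.]
slim_pin_grip spot_point 0.44 [ 0.6686 -0.4014  0.0494] [117. 244.]
```

View pics/s22c.png

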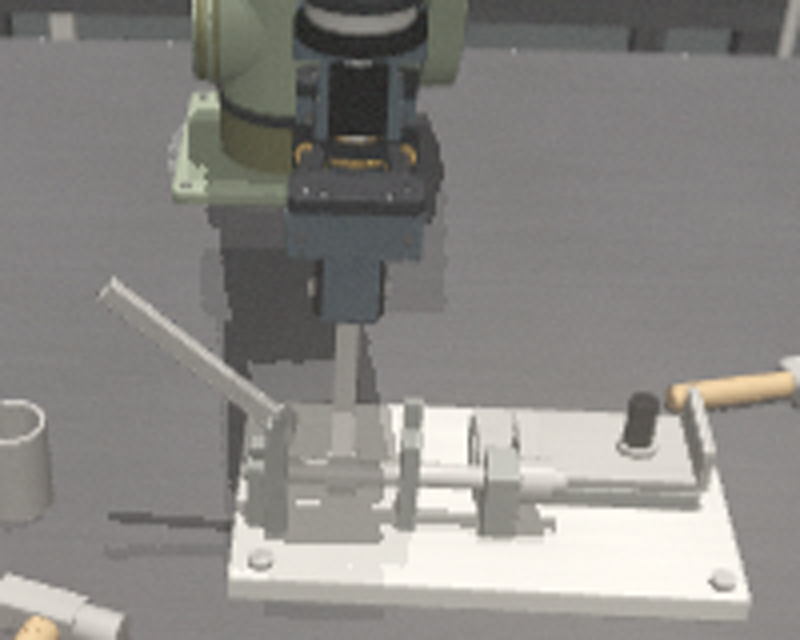

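>>> apply_moves:
  moves:
    - {"dp": [0,0,0],"turn": [0,0,0],"gripper": 0.3}
    - {"dp": [0,0,0],"turn": [0,0,0],"gripper": 0.3}
    - {"dp": [0,0,0],"turn": [0,0,0],"gripper": 0.3}

```text
time_s: 26.15
tool_pos: [0.5058, 0.0588, 0.1639]
eef_rot: [[-0.005, 1.0, 0.028], [1.0, 0.005, 0.002], [0.002, 0.028, -1.0]]
contact_force: [16.8, 0.0, 7.7]
opening: 0.391
```

```bash
python3 - <<'E'
from h import *
s=arm.observe(); print(s['time_s'],s['tool_pos'],s['contact_force'],s['opening'])
print(arm.hand_in())
E
```

```text
26.15 [0.50579399 0.05877417 0.16386793] [16.84135366  0.021554    7.7304553 ] 0.39090122635778496
the job is handed in; nothing more can be done
None
```

I did the job in the order asked and handed it in at about 26 s, with the gripper still holding the lever at its stop.

- **Pin:** I pushed the slim black pin into the bracket hole until its shoulder seated. Pushing 1.5 mm further moved it only 0.1 mm while the force rose to 12.6 N, and the picture shows the shoulder flat on the plate.
- **Catch:** The bar is up and over to the right, at about 2.4 rad by the network's points, which is its stop. It stayed there after release.
- **Lever:** I pulled it until it stopped moving while the force rose from about 8 to 17.7 N. The grip was measured at x 0.503, where the stop should put it at about 0.507, and the scene picture shows the clamp finger lowered.

**What disagreed:** The cameras differed by a few millimetres on the hole and the catch bar, so I relied on wrist close-ups. The catch slipped a little in the gripper, so I pushed it further over in steps. The barrel measured about 35.6 mm between the fingers against the 36 mm given.

I left the other things on the bench alone; the pictures I checked showed nothing moved, but I did not check each one against its starting place.

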